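# Close a sprung flattening press crosswise

## Task

Close the flattening press on its panel without racking the platen: turn the four winged knobs clockwise in crosswise order (a knob, the one diagonally opposite, then the other two), first all four to about half way, then all four fully home in crosswise order again. The platen then lies flat, with the top of its collar level with the black line on the middle post; do not shift the bottles, beaker and dish standing round the press.

Things in the scene. Friction and masses are not known exactly. Their poses are not given: they have to be found in the camera images.
- press: Flattening press, fixed: dark bed 150 x 190 mm (x, y), platen on four return springs above, wooden panel between. Origin: centre of the underside, on the worktop (z = 0), z up. Winged knobs at x = +-55, y = +-75 mm, numbered round the press: 0 is opposite 2, 1 opposite 3. In the middle a fixed post of 16 mm diameter (cap 27 mm), 137 mm high; nothing else of it is higher than the knobs.
- platen_top (a point): Centre of the upper face of the grey platen (146 x 186 x 10 mm), z square to it; 44 mm high when seated, about 50 mm at first. Its collar (32 mm diameter) stands 14 mm above it round the post; seated, the collar's top is level with the black line on the post. Springs lift the platen with 10 to 17 N in all; it follows the knobs down.
- knob_0 (a joint): Turning angle in rad of winged knob 0 (at the press's -x +y corner): 0 = fully unscrewed, 1.6 = fully home against its stop, half way = 0.8; grows as the knob is turned clockwise seen from above. Each rad lowers the knob by 4 mm. It stays where it is left (about 0.05 to 0.07 Nm to turn).
- knob_1 (a joint): Turning angle in rad of winged knob 1 (at the +x +y corner): 0 = fully unscrewed, 1.6 = fully home against its stop, half way = 0.8; grows as the knob is turned clockwise seen from above. Each rad lowers the knob by 4 mm. It stays where it is left (about 0.05 to 0.07 Nm to turn).
- knob_2 (a joint): Turning angle in rad of winged knob 2 (at the +x -y corner): 0 = fully unscrewed, 1.6 = fully home against its stop, half way = 0.8; grows as the knob is turned clockwise seen from above. Each rad lowers the knob by 4 mm. It stays where it is left (about 0.05 to 0.07 Nm to turn).
- knob_3 (a joint): Turning angle in rad of winged knob 3 (at the -x -y corner): 0 = fully unscrewed, 1.6 = fully home against its stop, half way = 0.8; grows as the knob is turned clockwise seen from above. Each rad lowers the knob by 4 mm. It stays where it is left (about 0.05 to 0.07 Nm to turn).
- wing_0 (a point): Middle of the top of the wing of knob 0, at the press's -x +y corner: a black upright bar 44 mm long (along y), 10 mm thick (x), 24 mm high, on a 9 mm neck (24 mm washer below); the platen's face is 35 mm below this point when home. z = 79 mm when home, 85.4 mm unscrewed. Home, the wing lies along the press's long side (y); before that it stands counter-clockwise from there by the angle still to go (up to 1.6 rad).
- wing_1 (a point): Middle of the top of the wing of knob 1, at the +x +y corner: a black upright bar 44 mm long (along y), 10 mm thick (x), 24 mm high, on a 9 mm neck (24 mm washer below); the platen's face is 35 mm below this point when home. z = 79 mm when home, 85.4 mm unscrewed. Home, the wing lies along the press's long side (y); before that it stands counter-clockwise from there by the angle still to go (up to 1.6 rad).
- wing_2 (a point): Middle of the top of the wing of knob 2, at the +x -y corner: a black upright bar 44 mm long (along y), 10 mm thick (x), 24 mm high, on a 9 mm neck (24 mm washer below); the platen's face is 35 mm below this point when home. z = 79 mm when home, 85.4 mm unscrewed. Home, the wing lies along the press's long side (y); before that it stands counter-clockwise from there by the angle still to go (up to 1.6 rad).
- wing_3 (a point): Middle of the top of the wing of knob 3, at the -x -y corner: a black upright bar 44 mm long (along y), 10 mm thick (x), 24 mm high, on a 9 mm neck (24 mm washer below); the platen's face is 35 mm below this point when home. z = 79 mm when home, 85.4 mm unscrewed. Home, the wing lies along the press's long side (y); before that it stands counter-clockwise from there by the angle still to go (up to 1.6 rad).
- tall_bottle: Bystander: white wash bottle with red cap and spout, 86 x 55 x 167 mm, loose; origin at the centre of its underside.
- brown_bottle: Bystander: brown glass bottle, 48 mm diameter, 92 mm high, loose; origin at the centre of its underside.
- small_beaker: Bystander: clear beaker, 49 mm diameter, 59 mm high, loose; origin at the centre of its underside.
- dish: Bystander: shallow dish, 69 mm diameter, 17 mm high, loose, on the robot's side of the press; origin at the centre of its underside.

How it is judged:
By the outcome, as a careful person would: the job done as asked, in the order asked, and still so for the second after the job is handed in, with the robot touching nothing.
It also fails if it takes over 72 s, if anything falls off the work surface, if the arm or the gripper's body presses on something with over 40 N, if the wrist force passes 120 N, or if a joint passes its speed limit or range.

## Robot

A 7-joint arm with a two-finger parallel gripper is mounted at the origin on a cart in front of the work surface, level with it; the furniture and walls round the work are solid. World frame = base frame: x ahead of the robot, y to its left, z up, the work surface at z = 0. Lengths are in m, angles in rad, forces in N, time in s.
With the tool pointing down it reaches from about 0.4 to 0.925 m from the base axis. Payload 5.6 kg.
Tool frame: the origin (TCP) lies at the very end of the fingers, on their centre line; the grasp point (between the pads) lies 19 mm behind it; z points along the fingers, y is the direction in which the jaws open and shut (so a half turn about z gives the same grasp; the last joint's range is limited). The gripper opens to 85 mm and grips with 20 to 120 N. Pads are 22 mm wide; open, the fingers measure 114 mm over their backs; the gripper's body (76 mm by 85 mm) begins 54 mm behind the grasp point. The pads swing forward as they close: fully open they stand 13 mm farther back than shut.
Start: joints at [-1.247, 0.468, -0.012, 1.603, 0.006, 1.071, -0.056], TCP at [0.233, 0.607, 0.194] pointing down, gripper open.
Joint ranges: [-2.53, 2.53], [-0.31, 2.02], [-1.57, 1.55], [0.28, 2.44], [-1.29, 4.43], [0.15, 1.84], [-2.92, 2.92]. Speed limits (rad/s): [2.57, 2.57, 3.14, 3.14, 3.14, 3.14, 3.14].

## Interface

Orientations are given as a rotation vector (axis times angle).
In Python, from workcell import get_state, grab_frame, camera_info, close_job, outline_of, tip_of gives the robot as it stands.
- The arm moves only by the tool jog_arm, never from a script. Its argument "increments" is a list that holds one entry, the list of rows, each a list of 4 numbers: the shift along the tool's x, y, z in cm, then the turn about the tool's z in degrees. A call has 1 to 12 rows; each row shifts and turns the commanded pose from where the row before left it, along the tool's axes as they then stand; what a row does not reach is not made up. A row lasts 1/12 s, in which the tool goes at most 41.7 mm and 7.16 degrees, less where a joint would pass 70% of its speed; a pose out of reach is approached as far as the arm can. A call is refused whole if a number of a shift passes 4.17 or a number of a turn 7.16, either way. A call with a gripper value outside its range is refused whole. "fingers" is the opening, from 0 (shut) to 1 (fully open), set as the call begins (left out, the last holds). The fingers move at their own pace and stop on an object; "grip_force" is the grip in N (left out, the last holds). Time passes only in rows, so rows that do not move let the fingers close. It gives the time, the measured TCP pose, the force and the opening at its end, in the units of the state.
- get_state(): the state, without advancing time (a new reading comes with each control period).
- grab_frame(name): name is "scene" or "top"; returns the picture (384x512x3 uint8, red, green, blue); there is no depth.
- camera_info(name): a dict with "K" (3x3 intrinsics, pixels), "world_from_camera" (4x4, takes a point from camera to world coordinates). Camera axes: x right, y down, z forward; pixel columns grow to the right and rows downward; lengths in m; the calibration is good to about 2 mm. A picture is of the moment at which its call begins. camera_info takes no time and is no camera call.
- close_job(): hands the job in, once; it reports no verdict.
Trained networks look in the newest picture that a camera, given by its name, has taken for a name from the list of things; names that differ only in an ending like _2 or _b are one class to them, and where a whole thing is asked for, a point or a joint stands for the part that bears it (a point fixed in the world has none). Each returns a list of dicts, best first, with "p" (0 to 1); they miss things now and then, are a little off and sometimes report something else, mostly with a low value. They report only what shows in the picture. A call takes as long as a camera call.
- outline_of(camera, thing): "pixels" (384x512 bool, what is visible of it) and "rect" ([left, top, right, bottom] in pixels, round what is visible of it).
- tip_of(camera, thing): "location" ([column, row] in pixels: a listed point, or the origin of a listed thing).
The state is a dict: "time": time; "joint_pos": joint angles; "qvel": joint speeds; "joint_efforts": joint torques, N m; "ee_pos": TCP position; "ee_rot": TCP orientation; "contact_force": force on the tool from outside, world axes, zero at the start; "ft_torque": the same for the moment, N m; "grip_width": opening from 0.0 (shut) to 1.0 (fully open).
Only numpy, scipy, OpenCV 4.12 (cv2) and the standard library are available. Lean on these libraries where they do the work, as an engineer would, in place of code of your own. Each camera call takes 0.05 s, during which the arm holds its last target.

## Working session

There is one attempt and no reset: what is moved stays moved. The work goes in short steps, Python scripts to look and compute and a tool call to move; the robot and the scene stay as the last step left them, time stands still between calls to the robot, and variables do not carry over. Pictures are saved under pics/ and viewed, and the job is handed in when it is done.

Besides the shell and the picture viewer there is one more tool, called after ">>>" in YAML: its name, and indented under it one key for each argument. jog_arm: Moves the arm, as the interface text tells. Its arguments: {"type":"object","properties":{"increments":{"type":"array","items":{"type":"array","items":{"type":"array","items":{"type":"number"}}}},"fingers":{"type":"number"},"grip_force":{"type":"number"}},"required":["increments"]}

```bash
ls; mkdir -p pics; python3 - <<'E'
from workcell import *
import cv2
s=get_state();print({k:s[k] for k in s})
for n in("scene","top"):
    f=grab_frame(n);cv2.imwrite(f"pics/{n}0.png",f[:,:,::-1]);print(camera_info(n))
E
```

```text
pics
{'time': 0.0, 'joint_pos': array([-1.24700401,  0.46839244, -0.01160386,  1.6036534 ,  0.00598773,
        1.07138556, -0.05631435]), 'qvel': array([ 0.00052856, -0.00165653, -0.0009873 ,  0.00088638,  0.00039723,
        0.00060205, -0.0013292 ]), 'joint_efforts': array([ 2.74950953e-04, -5.32386374e+01,  2.16278544e-02, -2.51309556e+01,
        1.13923990e-02,  7.54758599e-03, -6.42486299e-06]), 'ee_pos': array([0.23294102, 0.60614336, 0.19291615]), 'ee_rot': array([-5.73020417e-01, -3.08867064e+00,  2.81336816e-03]), 'contact_force': array([0.56783724, 0.02315436, 0.38142296]), 'ft_torque': array([ 0.01416845, -0.0380152 ,  0.0447307 ]), 'grip_width': 1.002112440654653}
{'K': array([[425.98924541,   0.        , 263.68383979],
       [  0.        , 425.98924541, 190.7348581 ],
       [  0.        ,   0.        ,   1.        ]]), 'world_from_camera': array([[ 0.65245966, -0.58229728,  0.48500131,  0.17118382],
       [-0.7576719 , -0.51403605,  0.40211966, -0.46098606],
       [ 0.01515498, -0.62983872, -0.77657808,  0.76292288],
       [ 0.        ,  0.        ,  0.        ,  1.        ]])}
{'K': array([[432.38068948,   0.        , 255.30935244],
       [  0.        , 432.38068948, 204.91118865],
       [  0.        ,   0.        ,   1.        ]]), 'world_from_camera': array([[ 0.00279268, -0.99598689,  0.08945568,  0.51893126],
       [-0.99906827,  0.00107373,  0.04314429, -0.11716143],
       [-0.04306719, -0.08949282, -0.9950559 ,  0.91098483],
       [ 0.        ,  0.        ,  0.        ,  1.        ]])}
```

View pics/scene0.png

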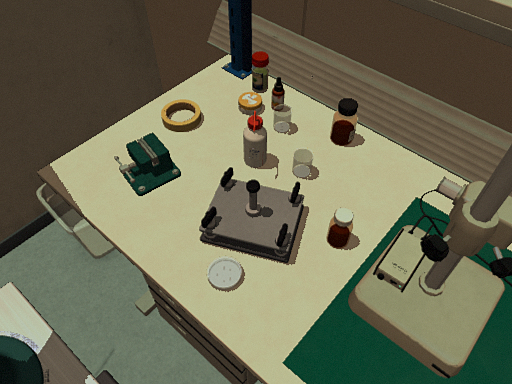

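View pics/top0.png

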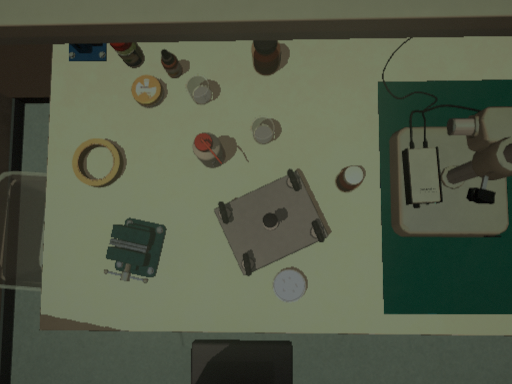

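```bash
cat > h.py <<'E'
from workcell import *
import numpy as np, cv2
from scipy.spatial.transform import Rotation as R
def ray(cam,px,z):
    c=camera_info(cam);T=c["world_from_camera"];d=T[:3,:3]@np.linalg.solve(c["K"],[px[0],px[1],1.]);o=T[:3,3]
    return o+d*(z-o[2])/d[2]
def proj(cam,P):
    c=camera_info(cam);T=np.linalg.inv(c["world_from_camera"]);p=np.atleast_2d(P)@T[:3,:3].T+T[:3,3];q=p@c["K"].T
    return q[:,:2]/q[:,2:]
E
python3 - <<'E'
from h import *
for cam in("top","scene"):
    for n,z in(("wing_0",.0854),("platen_top",.05),("press",0),("tall_bottle",0),("brown_bottle",0),("small_beaker",0),("dish",0)):
        for r in tip_of(cam,n)[:5]: print(cam,n,round(r["p"],2),np.round(r["location"],1),np.round(ray(cam,r["location"],z),4))
print(get_state()["time"])
E
```

```text
top wing_0 0.71 [245.5 261.5] [ 0.4853 -0.063   0.0854]
top wing_0 0.63 [222.3 211. ] [ 0.5815 -0.0179  0.0854]
top wing_0 0.6 [320.6 233. ] [ 0.5396 -0.2054  0.0854]
top wing_0 0.44 [289.4 180.1] [ 0.641  -0.1468  0.0854]
top platen_top 0.94 [268.  220.7] [ 0.5647 -0.1052  0.05  ]
top platen_top 0.61 [267.7 136. ] [ 0.7366 -0.1046  0.05  ]
top press 0.96 [272.8 223.2] [ 0.5621 -0.1146  0.    ]
top press 0.32 [269.2 222.2] [ 0.5642 -0.1071  0.    ]
top press 0.23 [317.3 231.8] [ 0.5442 -0.2077  0.    ]
top tall_bottle 0.88 [217.  160.4] [0.6968 0.0049 0.    ]
top brown_bottle 0.62 [346.  182.8] [ 0.6474 -0.2689  0.    ]
top brown_bottle 0.37 [265.  136.9] [ 0.7473 -0.0981  0.    ]
top small_beaker 0.82 [266.4 137.1] [ 0.7469 -0.1011  0.    ]
top small_beaker 0.55 [292.8 179. ] [ 0.6559 -0.1571  0.    ]
top dish 0.68 [287.4 283.6] [ 0.4367 -0.1448  0.    ]
scene wing_0 0.67 [226.6 172.4] [ 0.5802 -0.0186  0.0854]
scene wing_0 0.64 [203.3 210.1] [ 0.4784 -0.053   0.0854]
scene wing_0 0.53 [279.1 231.6] [ 0.5379 -0.1974  0.0854]
scene wing_0 0.42 [294.9 186.9] [ 0.6447 -0.1519  0.0854]
scene platen_top 0.67 [253.3 207.5] [ 0.5679 -0.105   0.05  ]
scene platen_top 0.61 [296.2 188.7] [ 0.6674 -0.141   0.05  ]
scene press 0.76 [256.  225.8] [ 0.5627 -0.1172  0.    ]
scene brown_bottle 0.76 [337.4 241.1] [ 0.6469 -0.2719  0.    ]
scene small_beaker 0.7 [303.4 171.3] [ 0.7562 -0.0982  0.    ]
scene dish 0.88 [218.1 276.8] [ 0.4219 -0.1414  0.    ]
0.8
```

Four knobs are found, at top-view pixels (245,261), (222,211), (320,233) and (289,180). The dish lies at (289,284). I'll fit the press pose and check the wing angles.

```bash
cat >> h.py <<'E'
LOC=np.array([[-55,75],[55,75],[55,-75],[-55,-75]])/1000.
def fit(W):  # rigid 2d fit of knob positions, W in order 0..3
    A=LOC-LOC.mean(0);B=W-W.mean(0)
    th=np.arctan2((A[:,0]*B[:,1]-A[:,1]*B[:,0]).sum(),(A*B).sum())
    return W.mean(0),th
def rot(th): return np.array([[np.cos(th),-np.sin(th)],[np.sin(th),np.cos(th)]])
E
python3 - <<'E'
from h import *
T=np.array([[.4853,-.063],[.5815,-.0179],[.641,-.1468],[.5396,-.2054]])
S=np.array([[.4784,-.053],[.5802,-.0186],[.6447,-.1519],[.5379,-.1974]])
for W in(T,S,(T+S)/2):
    c,th=fit(W);print(c,np.degrees(th),np.round(W-(c+LOC@rot(th).T),4).tolist())
s=get_state();M=R.from_rotvec(s["ee_rot"]).as_matrix();print(M.round(3), np.degrees(np.arctan2(M[1,0],M[0,0])))
c,th=fit((T+S)/2)
f=cv2.imread("pics/top0.png")[160:300,190:350];g=cv2.imread("pics/scene0.png")[150:275,190:320]
cv2.imwrite("pics/c1.png",cv2.convertScaleAbs(cv2.resize(f,None,fx=4.5,fy=4,interpolation=2),alpha=1.7));cv2.imwrite("pics/c2.png",cv2.convertScaleAbs(cv2.resize(g,None,fx=4.5,fy=4.5,interpolation=2),alpha=1.5))
for cam in("top","scene"):
    for r in outline_of(cam,"wing_0")[:6]:
        ys,xs=np.nonzero(r["pixels"]);P=np.array([ray(cam,(x,y),.078)[:2] for x,y in zip(xs,ys)])
        C=np.cov(P.T);w,v=np.linalg.eigh(C);print(cam,round(r["p"],2),len(xs),P.mean(0).round(4),"axis",np.degrees(np.arctan2(v[1,1],v[0,1])).round(1)%180,np.sqrt(12*w).round(4))
E
```

```text
[ 0.56185  -0.108275] 24.519416115667966 [[0.0046, -0.0001], [0.0007, -0.0007], [-0.002, 0.0069], [-0.0033, -0.0061]]
[ 0.5603   -0.105225] 22.975573264445597 [[-0.002, 0.0046], [-0.0015, -0.0039], [0.0045, 0.0009], [-0.001, -0.0017]]
[ 0.561075 -0.10675 ] 23.738882836571687 [[0.0013, 0.0022], [-0.0004, -0.0023], [0.0012, 0.0039], [-0.0022, -0.0039]]
[[-0.933  0.359  0.   ]
 [ 0.359  0.933  0.   ]
 [-0.     0.    -1.   ]] 158.98231553855845
top 0.64 133 [ 0.58   -0.0208] axis 16.19999999999999 [0.0159 0.0327]
top 0.61 182 [ 0.5433 -0.1996] axis 25.0 [0.0182 0.036 ]
top 0.53 180 [ 0.481 -0.066] axis 10.800000000000011 [0.0179 0.0366]
top 0.46 173 [ 0.6418 -0.1538] axis 20.099999999999994 [0.0184 0.0356]
scene 0.68 136 [ 0.6361 -0.1598] axis 28.5 [0.0159 0.0493]
scene 0.67 163 [ 0.5734 -0.0255] axis 33.900000000000006 [0.0205 0.049 ]
scene 0.64 182 [ 0.5381 -0.205 ] axis 29.599999999999994 [0.0179 0.0461]
scene 0.49 243 [ 0.4744 -0.0712] axis 33.0 [0.0246 0.0463]
```

View pics/c1.png

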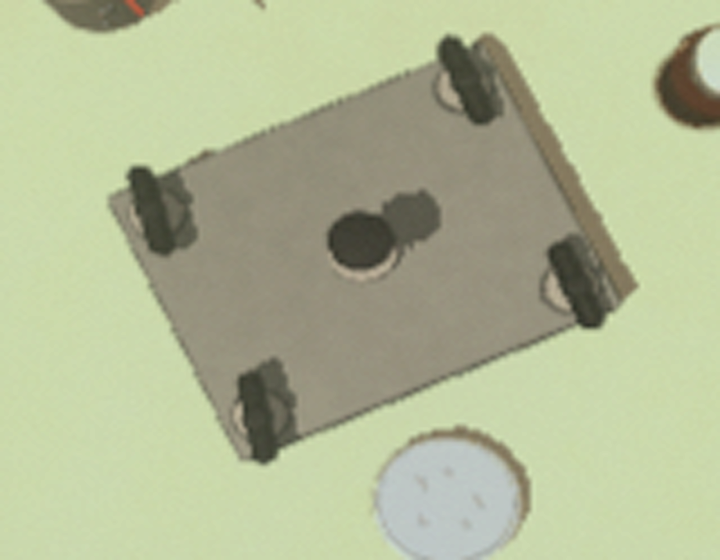

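View pics/c2.png

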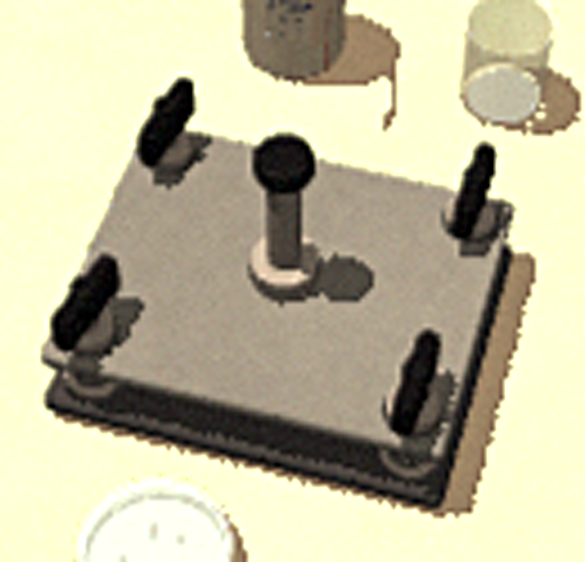

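```bash
cat >> h.py <<'E'
from scipy.optimize import minimize
U=4
def bar(x,y,ztop,ang):
    a=np.array([(i*.022,j*.005,k) for i in(-1,1) for j in(-1,1) for k in(ztop-.024,ztop)])
    a[:,:2]=a[:,:2]@rot(ang).T+[x,y];return a
def cost(p,imgs,pose=None,ks=range(4)):
    tot=0
    x,y,th=p[:3] if pose is None else pose
    k=p[3:] if pose is None else p
    for cam,(d,box) in imgs.items():
        l,t,r,b=box;m=np.zeros(((b-t)*U,(r-l)*U),np.uint8)
        for i,kk in zip(ks,k):
            c=np.array([x,y])+rot(th)@LOC[i]
            P=proj(cam,bar(c[0],c[1],.0854-.004*kk,th+np.pi/2+1.6-kk))
            hull=cv2.convexHull((((P-[l,t]+.5)*U)*16).astype(np.int32).reshape(-1,1,2))
            cv2.fillConvexPoly(m,hull,255,shift=4)
        m=cv2.resize(m,(r-l,b-t),interpolation=cv2.INTER_AREA)/255.
        tot+=((m-d)**2).sum()
    return tot
def dark(cam,f,hi=75,lo=45,box=None):
    box=box or {"top":(205,155,345,290),"scene":(190,155,320,265)}[cam]
    l,t,r,b=box;g=f[t:b,l:r].astype(float).max(2)
    return np.clip((hi-g)/(hi-lo),0,1),box
E
python3 - <<'E'
from h import *
import sys
im={}
for cam in("top","scene"):
    f=cv2.imread(f"pics/{cam}0.png");d,b=dark(cam,f,*( (75,50) if cam=="top" else (60,35)))
    # ignore all but near wings
    l,t,r,bb=b;m=np.zeros(d.shape,np.uint8)
    for i in range(4):
        c=np.array([.5611,-.1068])+rot(np.radians(23))@LOC[i];q=proj(cam,[[c[0],c[1],.073]])[0]-[l,t];cv2.circle(m,tuple(int(v) for v in q.round()),14,1,-1)
    im[cam]=(d*m,b);cv2.imwrite(f"pics/m_{cam}.png",cv2.resize(d*255,None,fx=4,fy=4))
for use in(im,{"top":im["top"]},{"scene":im["scene"]}):
    best=None
    for th0 in(20,24):
        x0=np.array([.5611,-.1068,np.radians(th0),.05,.05,.05,.05])
        sx=np.vstack([x0]+[x0+np.eye(7)[i]*[.004,.004,.05,.2,.2,.2,.2][i] for i in range(7)])
        r=minimize(cost,x0,(use,),method="Nelder-Mead",options=dict(initial_simplex=sx,maxiter=1500,xatol=1e-4,fatol=.01))
        if best is None or r.fun<best.fun:best=r
    print(list(use),best.fun,best.x[:2].round(4),np.degrees(best.x[2]).round(2),best.x[3:].round(2))
E
```

```text
[ WARN:0@0.551] global loadsave.cpp:1063 imwrite_ Unsupported depth image for selected encoder is fallbacked to CV_8U.
Traceback (most recent call last):
  File "h.py", line 29, in cost
    P=proj(cam,bar(c[0],c[1],.0854-.004*kk,th+np.pi/2+1.6-kk))
  File "h.py", line 8, in proj
    c=camera_info(cam);T=np.linalg.inv(c["world_from_camera"]);p=np.atleast_2d(P)@T[:3,:3].T+T[:3,3];q=p@c["K"].T
ValueError: time passes only in moves, steps and waits
```

```bash
python3 -c "
import cv2,numpy as np
a=cv2.imread('pics/m_top.png');b=cv2.imread('pics/m_scene.png');print(a.shape,b.shape)
h=max(a.shape[0],b.shape[0]);p=lambda x:cv2.copyMakeBorder(x,0,h-x.shape[0],0,10,0,value=(0,0,255))
c=np.hstack([p(a),p(b)]);cv2.imwrite('pics/mm.png',cv2.resize(c,None,fx=.7,fy=.7))"
```

```text
(540, 560, 3) (440, 520, 3)
```

View pics/mm.png

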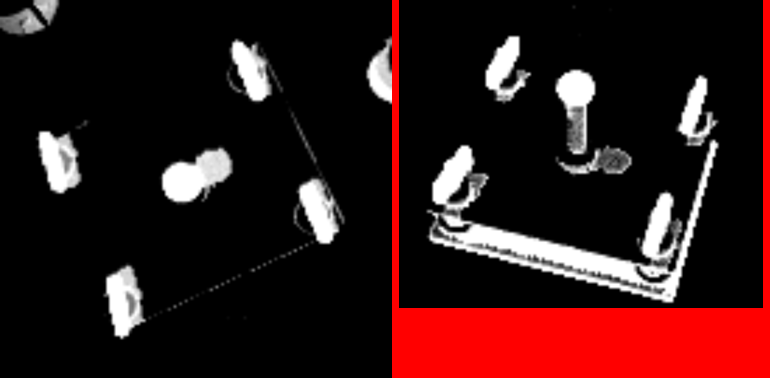

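Cache the camera info, threshold tighter in the top view so the shadow drops out, and rerun.

```bash
sed -i 's/^def ray/_ci={}\n_c0=camera_info\ndef camera_info(n):\n    if n not in _ci:_ci[n]=_c0(n)\n    return _ci[n]\ndef ray/' h.py
cat > f0.py <<'E'
from h import *
im={}
for cam in("top","scene"):
    f=cv2.imread(f"pics/{cam}0.png");d,b=dark(cam,f,*( (66,48) if cam=="top" else (45,25)))
    l,t,r,bb=b;m=np.zeros(d.shape,np.uint8)
    for i in range(4):
        c=np.array([.5611,-.1068])+rot(np.radians(23))@LOC[i];q=proj(cam,[[c[0],c[1],.073]])[0]-[l,t];cv2.circle(m,tuple(int(v) for v in q.round()),14,1,-1)
    im[cam]=(d*m,b);cv2.imwrite(f"pics/m_{cam}.png",(cv2.resize(d*m*255,None,fx=4,fy=4)).astype(np.uint8))
for use in(im,{"top":im["top"]},{"scene":im["scene"]}):
    best=None
    for th0 in(20,24):
        x0=np.array([.5611,-.1068,np.radians(th0),.05,.05,.05,.05])
        sx=np.vstack([x0]+[x0+np.eye(7)[i]*[.004,.004,.05,.2,.2,.2,.2][i] for i in range(7)])
        r=minimize(cost,x0,(use,),method="Nelder-Mead",options=dict(initial_simplex=sx,maxiter=700,xatol=1e-4,fatol=.01))
        if best is None or r.fun<best.fun:best=r
    print(list(use),best.fun,best.x[:2].round(4),np.degrees(best.x[2]).round(2),best.x[3:].round(2))
E
time python3 f0.py;  python3 -c "
import cv2,numpy as np
a=cv2.imread('pics/m_top.png');b=cv2.imread('pics/m_scene.png')
h=max(a.shape[0],b.shape[0]);p=lambda x:cv2.copyMakeBorder(x,0,h-x.shape[0],0,10,0,value=(0,0,255))
c=np.hstack([p(a),p(b)]);cv2.imwrite('pics/mm2.png',cv2.resize(c,None,fx=.7,fy=.7))"
```

```text
['top', 'scene'] 349.40047225426116 [ 0.5617 -0.11  ] 25.12 [0.23 0.09 0.03 0.05]
['top'] 146.3845738818403 [ 0.5622 -0.1101] 25.01 [0.3  0.15 0.03 0.09]
['scene'] 170.6211322568243 [ 0.5611 -0.11  ] 24.94 [0.08 0.04 0.02 0.03]
real	0m5.638s
user	0m4.304s
sys	0m0.292s
```

View pics/mm2.png

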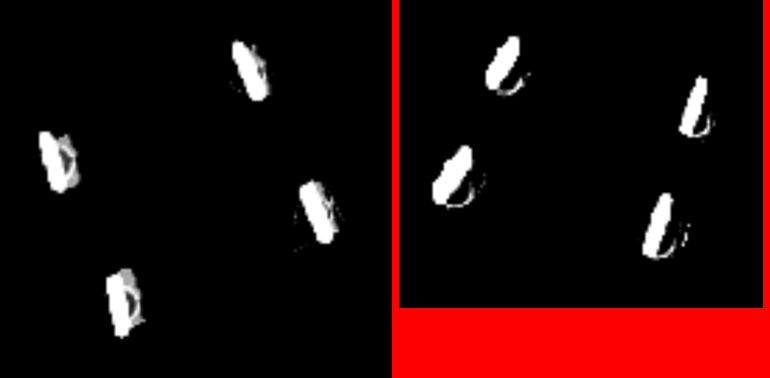

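```bash
python3 - <<'E'
from h import *
c=np.array([.5617,-.110]);th=np.radians(25)
o=[]
for cam,(l,t,r,b) in {"top":(195,155,345,290),"scene":(190,155,320,265)}.items():
    f=cv2.imread(f"pics/{cam}0.png");k=4
    g=cv2.convertScaleAbs(cv2.resize(f[t:b,l:r],None,fx=k,fy=k,interpolation=2),alpha=1.6)
    def poly(P,col):
        q=((proj(cam,P)-[l,t]+.5)*k).round().astype(np.int32);cv2.polylines(g,[q.reshape(-1,1,2)],True,col,1)
    pl=np.array([[-73,-93],[73,-93],[73,93],[-73,93]])/1000.
    poly(np.c_[pl@rot(th).T+c,np.full(4,.05)],(0,0,255))
    for i in range(4):
        w=c+rot(th)@LOC[i];B=bar(w[0],w[1],.0854,th+np.pi/2+1.6);poly(B[[1,3,7,5]],(0,255,0))
    o.append(g)
h=max(x.shape[0] for x in o)
cv2.imwrite("pics/ov.png",cv2.resize(np.hstack([cv2.copyMakeBorder(x,0,h-x.shape[0],0,0,0) for x in o]),None,fx=.71,fy=.71,interpolation=cv2.INTER_AREA))
for i in range(4): print(i,(c+rot(th)@LOC[i]).round(4))
E
```

```text
0 [ 0.4802 -0.0653]
1 [ 0.5799 -0.0188]
2 [ 0.6432 -0.1547]
3 [ 0.5435 -0.2012]
```

View pics/ov.png

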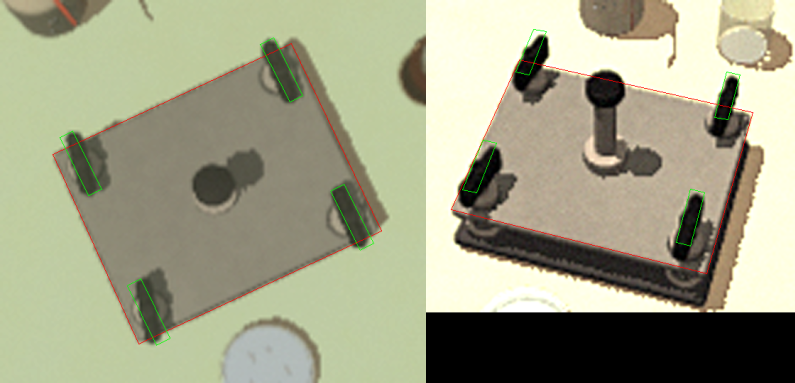

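Both cameras agree on the press: centre (0.562, -0.110), yaw 25°. In the overlay the platen and wing tops line up, and the knobs are nearly unscrewed. I'm moving above knob 0 now.

>>> jog_arm:
  increments:
    - [[-1.2, -1.35, 0, 0], [-2.36, -2.69, 0, 0], [-2.36, -2.69, 0, 0], [-2.36, -2.69, 0, 0], [-2.36, -2.69, 0, 0], [-2.36, -2.69, 0, 0], [-2.36, -2.69, 0, 0], [-2.36, -2.69, 0, 0], [-2.36, -2.69, 0, 0], [-2.36, -2.69, 0, 0], [-2.36, -2.69, 0, 0], [-2.36, -2.69, 0, 0]]
  fingers: 0.5
  grip_force: 40

```text
time: 1.9
ee_pos: [0.3761, 0.2189, 0.1943]
ee_rot: [0.573, 3.088, 0.001]
contact_force: [0.2, -0.3, 0.2]
grip_width: 0.5
```

>>> jog_arm:
  increments:
    - [[-2.36, -2.69, 0, 0], [-2.36, -2.69, 0, 0], [-2.36, -2.69, 0, 0], [-2.36, -2.69, 0, 0], [-2.36, -2.69, 0, 0], [-2.36, -2.69, 0, 0], [-2.36, -2.69, 0, 0], [-2.36, -2.69, 0, 0], [-1.2, -1.35, 0, 0], [0, 0, 0, 0], [0, 0, 0, 0]]

```text
time: 2.82
ee_pos: [0.4811, -0.0657, 0.1939]
ee_rot: [-0.577, -3.088, 0.0]
contact_force: [0.1, 0.9, 0.0]
grip_width: 0.496
```

```bash
cat >> h.py <<'E'
C0=np.array([.5617,-.110]);TH=np.radians(25)
def knob(i): return C0+rot(TH)@LOC[i]
def plan(xy,z,k):
    s=get_state();M=R.from_rotvec(s["ee_rot"]).as_matrix();p=s["ee_pos"]
    yaw=np.degrees(np.arctan2(M[1,0],M[0,0]));tgt=206.67-np.degrees(k)
    d=M.T@(np.r_[xy,z]-p)*100
    print("t %.2f pos %s yaw %.1f k_equiv %.3f tilt %.2f j7 %.2f"%(s["time"],p.round(4),yaw,np.radians((206.67-yaw+180)%360-180),np.degrees(np.arccos(-M[2,2])),s["joint_pos"][6]))
    print("delta tool cm",d.round(2),"turn",round((yaw-tgt+180)%360-180,1),"F",s["contact_force"].round(1),"w",round(s["grip_width"],3))
E
python3 -c "
from h import *
plan(knob(0),.06,.1)"
```

```text
t 2.82 pos [ 0.4811 -0.0657  0.1939] yaw 158.8 k_equiv 0.835 tilt 0.01 j7 1.37
delta tool cm [1.000e-01 1.000e-02 1.339e+01] turn -42.1 F [0.1 0.9 0. ] w 0.496
```

>>> jog_arm:
  increments:
    - [[0.1, 0, 1.0, -6], [0, 0, 1.3, -6], [0, 0, 1.3, -6], [0, 0, 1.3, -6], [0, 0, 1.3, -6], [0, 0, 1.0, -6], [0, 0, 1.0, -6], [0, 0, 0, 0]]

```text
time: 3.48
ee_pos: [0.4785, -0.0625, 0.1103]
ee_rot: [0.58, -3.084, -0.003]
contact_force: [-0.1, -1.2, -0.5]
grip_width: 0.499
```

```bash
python3 - <<'E'
from h import *
plan(knob(0),.06,.1)
o=[cv2.resize(grab_frame(c)[y:y+110,x:x+110,::-1],(440,440),interpolation=2) for c,x,y in(("top",190,200),("scene",150,150))]
cv2.imwrite("pics/k0a.png",cv2.convertScaleAbs(np.hstack(o),alpha=1.4)[:, :800])
E
```

```text
t 3.48 pos [ 0.4785 -0.0625  0.1103] yaw -158.7 k_equiv 0.094 tilt 0.21 j7 2.13
delta tool cm [-0.07 -0.33  5.03] turn 0.3 F [-0.1 -1.2 -0.5] w 0.499
```

View pics/k0a.png

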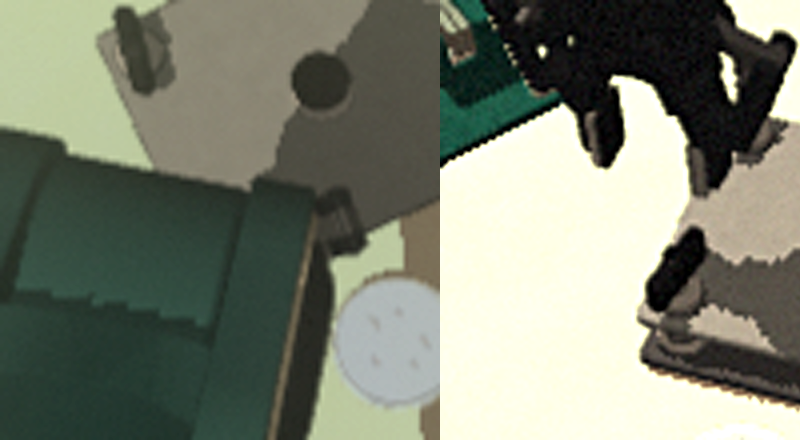

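>>> jog_arm:
  increments:
    - [[0, 0, 0, 0], [0, 0, 0, 0]]

```text
time: 3.75
ee_pos: [0.4807, -0.0642, 0.1126]
ee_rot: [-0.57, 3.088, -0.0]
contact_force: [-0.8, 0.3, -0.1]
grip_width: 0.5
```

```bash
python3 -c "
from h import *
plan(knob(0),.06,.1)"
```

```text
t 3.75 pos [ 0.4807 -0.0642  0.1126] yaw -159.1 k_equiv 0.100 tilt 0.08 j7 2.13
delta tool cm [ 0.09 -0.08  5.26] turn -0.0 F [-0.8  0.3 -0.1] w 0.5
```

>>> jog_arm:
  increments:
    - [[0.1, -0.1, 1.0, 0], [0, 0, 1.2, 0], [0, 0, 1.2, 0], [0, 0, 1.0, 0], [0, 0, 0.8, 0], [0, 0, 0, 0], [0, 0, 0, 0], [0, 0, 0, 0]]

```text
time: 4.42
ee_pos: [0.48, -0.066, 0.0601]
ee_rot: [-0.571, 3.089, -0.0]
contact_force: [0.8, -0.1, -0.6]
grip_width: 0.499
```

```bash
python3 - <<'E'
from h import *
plan(knob(0),.06,.1)
o=[cv2.resize(grab_frame(c)[y:y+110,x:x+110,::-1],(440,440),interpolation=2) for c,x,y in(("top",190,200),("scene",150,150))]
cv2.imwrite("pics/k0b.png",cv2.convertScaleAbs(np.hstack(o),alpha=1.4)[:, :800])
E
```

```text
t 4.42 pos [ 0.48   -0.066   0.0601] yaw -159.0 k_equiv 0.100 tilt 0.04 j7 2.17
delta tool cm [-0.05  0.06  0.01] turn 0.0 F [ 0.8 -0.1 -0.6] w 0.499
```

View pics/k0b.png

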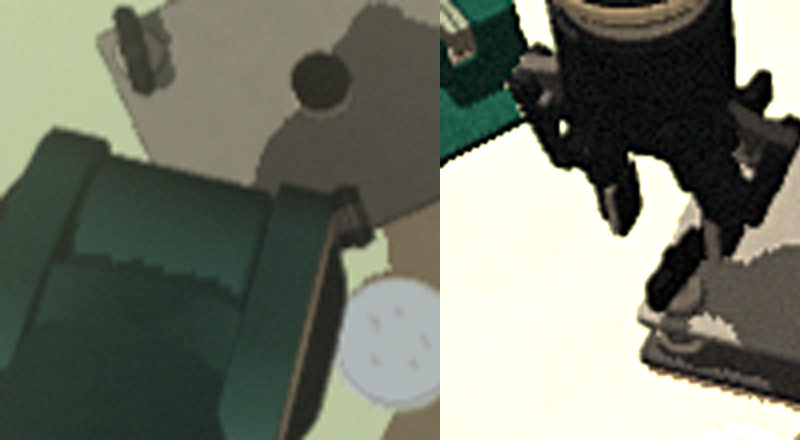

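The wing at crop pixel (678,268) sits between the finger tips at (622,230) and (715,255). Closing.

>>> jog_arm:
  increments:
    - [[0, 0, 0, 0], [0, 0, 0, 0], [0, 0, 0, 0], [0, 0, 0, 0], [0, 0, 0, 0], [0, 0, 0, 0]]
  fingers: 0
  grip_force: 40

```text
time: 5.02
ee_pos: [0.4796, -0.0659, 0.06]
ee_rot: [-0.572, 3.089, 0.0]
contact_force: [-0.7, 0.4, 0.9]
grip_width: -0.003
```

```bash
python3 - <<'E'
from h import *
plan(knob(0),.06,.8);s=get_state();print(s["ft_torque"])
E
```

```text
t 5.02 pos [ 0.4796 -0.0659  0.06  ] yaw -159.0 k_equiv 0.099 tilt 0.01 j7 2.17
delta tool cm [-0.07  0.04 -0.  ] turn 40.1 F [-0.7  0.4  0.9] w -0.003
[-0.03234725  0.01443307  0.02173482]
```

Fully shut, so the grasp missed. Looking.

```bash
python3 - <<'E'
from h import *
o=[cv2.resize(grab_frame(c)[y:y+110,x:x+100,::-1],(400,440),interpolation=2) for c,x,y in(("top",200,200),("scene",150,150))]
cv2.imwrite("pics/k0c.png",cv2.convertScaleAbs(np.hstack(o),alpha=1.5))
for cam in("top","scene"):
    print(cam,proj(cam,[[.4796,-.0659,.06],[.4796,-.0659,.079],[.4796,-.0659,.085]]).round(1))
E
```

```text
top [[247.8 263.9]
 [247.2 264.4]
 [247.  264.5]]
scene [[209.4 220.7]
 [208.6 215.1]
 [208.4 213.3]]
```

View pics/k0c.png

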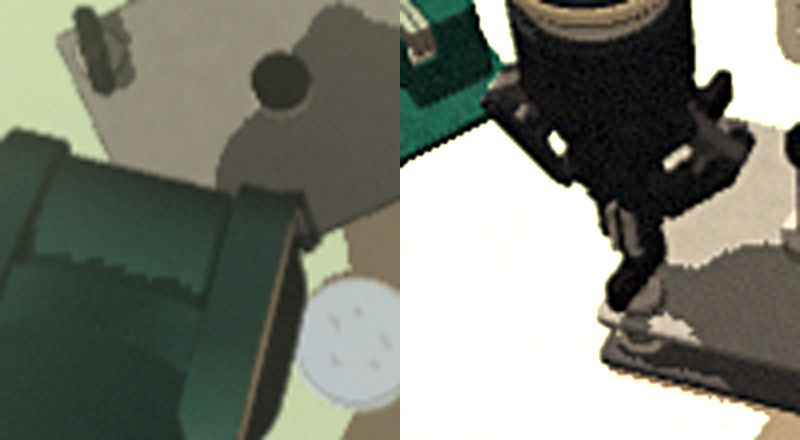

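```bash
python3 - <<'E'
from h import *
for z in(.06,.066,.075,.085): print(z,proj("scene",[[.480-.36*s*.021,-.066+.93*s*.021,z] for s in(1,0,-1)]).round(1).tolist())
for r in outline_of("scene","wing_0")[:5]:print(r["p"],r["rect"])
f=grab_frame("scene")[170:240,180:250,::-1]
cv2.imwrite("pics/k0d.png",cv2.convertScaleAbs(cv2.resize(f,(560,560),interpolation=0),alpha=3))
E
```

```text
0.06 [[200.1, 217.6], [209.6, 220.6], [219.2, 223.6]]
0.066 [[199.8, 215.9], [209.4, 218.9], [219.0, 221.8]]
0.075 [[199.3, 213.3], [209.0, 216.2], [218.7, 219.2]]
0.085 [[198.8, 210.3], [208.6, 213.2], [218.4, 216.2]]
0.74 [199.5, 207.9, 216.8, 227.2]
0.71 [273.9, 222.9, 288.1, 244.9]
0.62 [224.5, 167.9, 232.9, 182.4]
0.51 [289.0, 180.2, 302.9, 203.2]
```

View pics/k0d.png

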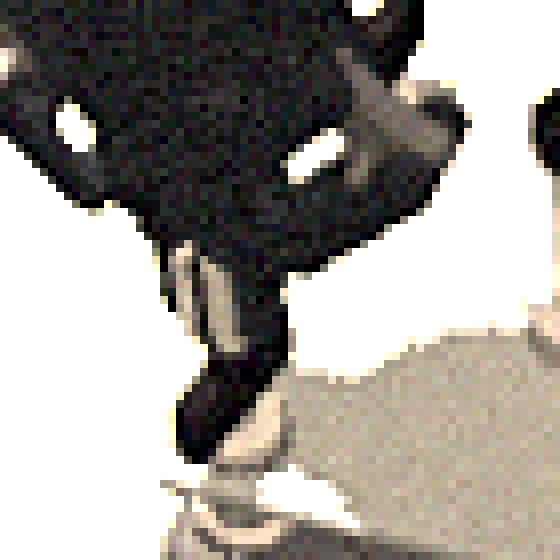

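The shut tips show at scene row ~214, while the reported TCP projects to row 221. I'll lift clear and compare tip and projection at a couple of poses.

>>> jog_arm:
  increments:
    - [[0, 0, -2, 0], [0, 0, -2, 0], [0, 0, -2, 0], [0, 0, 0, 0], [0, 0, 0, 0], [0, 0, 0, 0]]

```text
time: 5.72
ee_pos: [0.4791, -0.0658, 0.1194]
ee_rot: [0.572, -3.088, -0.0]
contact_force: [-0.3, 0.3, -0.2]
grip_width: 0.006
```

```bash
python3 - <<'E'
from h import *
s=get_state();p=s["ee_pos"];print(p)
o=[]
for cam in("scene","top"):
    f=grab_frame(cam)[:,:,::-1].copy();q=proj(cam,[p])[0];print(cam,q.round(1))
    l,t=int(q[0])-40,int(q[1])-50
    g=cv2.convertScaleAbs(cv2.resize(f[t:t+80,l:l+80],(400,400),interpolation=0),alpha=2.2)
    cv2.drawMarker(g,tuple(int(v) for v in (q-[l,t]+.5)*5),(0,0,255),0,14,1);o.append(g)
cv2.imwrite("pics/tip1.png",np.hstack(o))
E
```

```text
[ 0.47912202 -0.06578749  0.11941884]
scene [206.6 202.8]
top [245.8 265.7]
```

View pics/tip1.png

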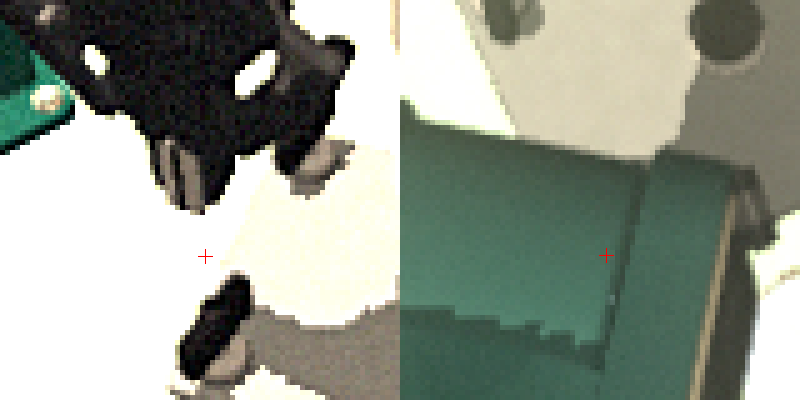

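>>> jog_arm:
  increments:
    - [[0.5, 3.2, 0, 0], [0.5, 3.2, 0, 0], [0.5, 3.2, 0, 0], [0, 0, 2, 0], [0, 0, 2, 0], [0, 0, 1.5, 0], [0, 0, 0, 0], [0, 0, 0, 0]]

```text
time: 6.48
ee_pos: [0.4301, 0.018, 0.064]
ee_rot: [0.571, -3.086, 0.0]
contact_force: [0.4, 0.4, -0.1]
grip_width: -0.001
```

```bash
cat > tip.py <<'E'
from h import *
import sys
s=get_state();p=s["ee_pos"];print(p,s["contact_force"].round(1))
o=[]
for cam in("scene","top"):
    f=grab_frame(cam)[:,:,::-1].copy();q=proj(cam,[p])[0];print(cam,q.round(1))
    l,t=int(q[0])-40,int(q[1])-50
    g=cv2.convertScaleAbs(cv2.resize(f[t:t+80,l:l+80],(400,400),interpolation=0),alpha=2.2)
    cv2.drawMarker(g,tuple(int(v) for v in (q-[l,t]+.5)*5),(0,0,255),0,14,1);o.append(g)
cv2.imwrite(f"pics/{sys.argv[1]}.png",np.hstack(o))
E
python3 tip.py tip2
```

```text
[0.43014156 0.01803517 0.06396047] [ 0.4  0.4 -0.1]
scene [162.5 212.1]
top [204.5 289.5]
```

View pics/tip2.png

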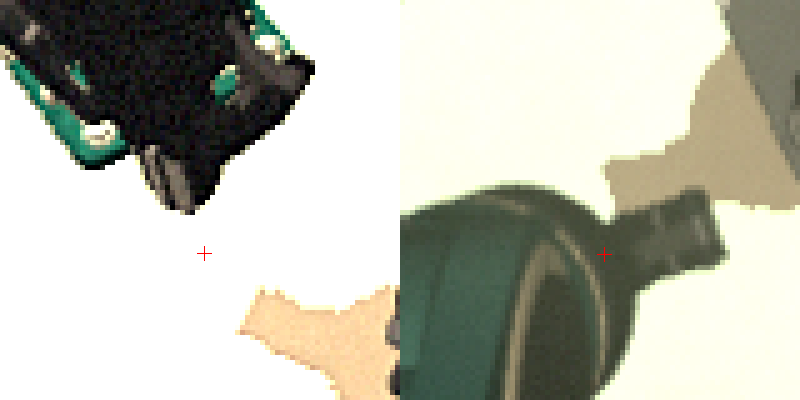

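>>> jog_arm:
  increments:
    - [[0, 0, 1, 0], [0, 0, 1, 0], [0, 0, 1, 0], [0, 0, 0.8, 0], [0, 0, 0, 0], [0, 0, 0, 0]]

```text
time: 7.08
ee_pos: [0.4306, 0.0181, 0.0261]
ee_rot: [0.571, -3.087, 0.0]
contact_force: [-0.0, 0.2, -0.4]
grip_width: 0.002
```

```bash
python3 tip.py tip3
```

```text
[0.4305839  0.0181358  0.02614155] [-0.   0.2 -0.4]
scene [165.7 222.6]
top [207.4 287.3]
```

View pics/tip3.png

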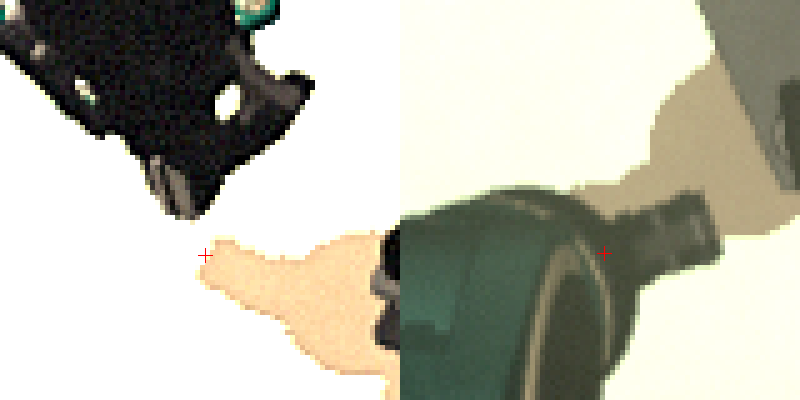

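```bash
python3 - <<'E'
from h import *
for (px,z,p) in(((162.1,214.6),.026,(.4306,.0181)),((158.9,203.3),.064,(.4301,.018)),((203.6,192.4),.119,(.4791,-.0658)),((207.5,213.7),.06,(.4796,-.0659))):
    r=ray("scene",px,z)[:2];print(r.round(4),(r-p).round(4))
E
python3 - <<'E'
import sys;sys.path.insert(0,'.')
from h import *
f=grab_frame("top")[200:384,100:330,::-1]
cv2.imwrite("pics/t4.png",cv2.convertScaleAbs(cv2.resize(f,None,fx=3.2,fy=3.2,interpolation=0),alpha=2))
E
```

```text
[0.4394 0.0396] [0.0088 0.0215]
[0.4401 0.0406] [0.01   0.0226]
[ 0.4932 -0.0431] [0.0141 0.0227]
[ 0.4892 -0.0506] [0.0096 0.0153]
```

View pics/t4.png

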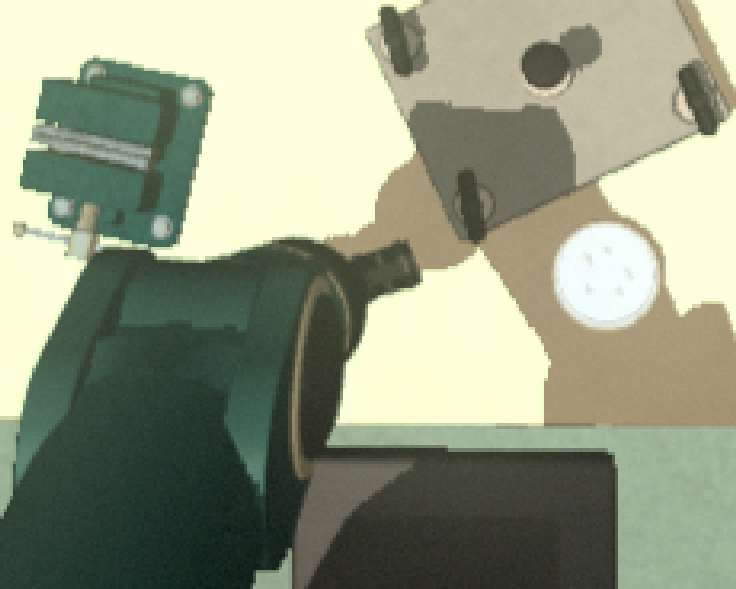

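```bash
python3 - <<'E'
from h import *
f=grab_frame("scene")[60:260,60:280,::-1];print(get_state()["time"],get_state()["joint_pos"])
q=proj("scene",[[.4306,.0181,z] for z in(.026,.126,.226)])-[60,60]
g=cv2.convertScaleAbs(cv2.resize(f,None,fx=3,fy=3,interpolation=0),alpha=2.)
cv2.polylines(g,[(q*3).astype(np.int32).reshape(-1,1,2)],False,(0,0,255),1)
cv2.imwrite("pics/t5.png",g)
E
```

```text
7.2833 [-0.31677129  0.38937711  0.22928255  2.24899596 -0.17518236  0.51828524
  1.98528885]
```

View pics/t5.png

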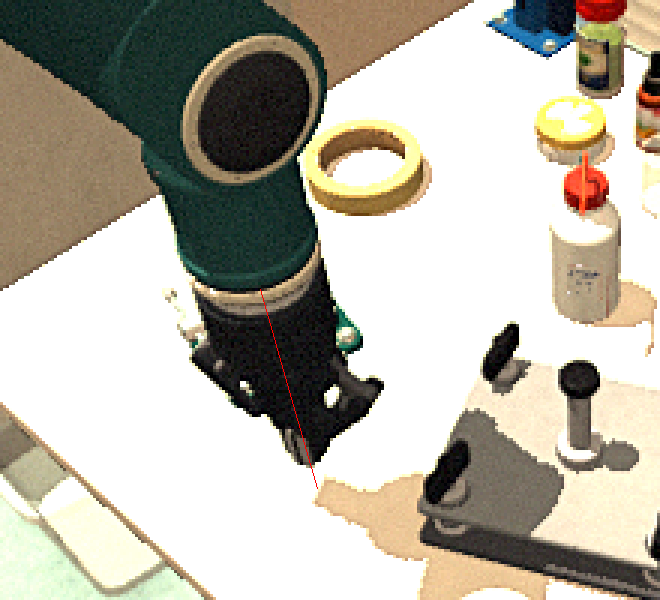

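```bash
python3 - <<'E'
from h import *
for n,a,b,z in(("dish",(289,284.5),(225,274),.012),("tape",(97,162.5),(181.5,115.5),.012),("beaker",(263.5,131),(302.5,164),.03),("vise bolt",(126+0,0),(0,0),0)):
    print(n,ray("top",a,z).round(4),ray("scene",b,z).round(4))
ax=np.array([[.4306,.0181,z] for z in(.026,.1,.15,.2)])
print(proj("top",ax).round(1).tolist());print(proj("top",ax+[.01,.022,0]).round(1).tolist())
E
```

```text
dish [ 0.436  -0.1477  0.012 ] [ 0.4311 -0.1523  0.012 ]
tape [0.6913 0.2615 0.012 ] [0.6903 0.2571 0.012 ]
beaker [ 0.7523 -0.0956  0.03  ] [ 0.75  -0.097  0.03 ]
vise bolt [1.0624 0.2138 0.    ] [0.6887 1.2062 0.    ]
[[207.4, 287.3], [201.3, 291.2], [196.6, 294.4], [191.1, 297.9]]
[[196.8, 282.2], [189.7, 285.7], [184.2, 288.5], [177.8, 291.6]]
```

The cameras agree with each other. The reported tool axis passes through the gripper in both views, but the visible tip sits ~25 mm short of the reported TCP. I'll touch the bare worktop gently to settle it.

>>> jog_arm:
  increments:
    - [[0, 0, 0.6, 0], [0, 0, 0.6, 0], [0, 0, 0.5, 0], [0, 0, 0.2, 0], [0, 0, 0, 0]]

```text
time: 7.7
ee_pos: [0.4306, 0.0183, 0.0072]
ee_rot: [0.572, -3.088, -0.0]
contact_force: [-0.2, 0.0, 0.0]
grip_width: -0.0
```

```bash
python3 tip.py tip6
```

```text
[0.43059629 0.01825297 0.00715138] [-0.2  0.   0. ]
scene [167.1 227.7]
top [208.8 286.4]
```

View pics/tip6.png

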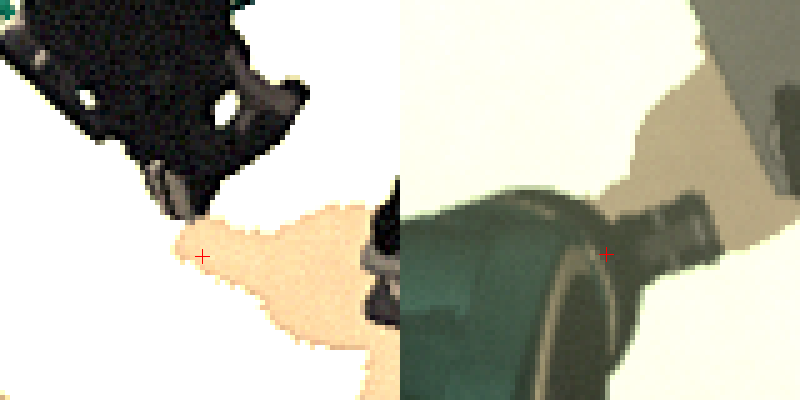

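>>> jog_arm:
  increments:
    - [[0, 0, 0.2, 0], [0, 0, 0.2, 0], [0, 0, 0.2, 0], [0, 0, 0, 0], [0, 0, 0, 0]]

```text
time: 8.22
ee_pos: [0.4311, 0.0183, 0.0018]
ee_rot: [0.572, -3.089, -0.0]
contact_force: [-0.0, -0.6, -0.8]
grip_width: -0.0
```

>>> jog_arm:
  increments:
    - [[0, 0, 0.1, 0], [0, 0, 0.1, 0], [0, 0, 0.1, 0], [0, 0, 0, 0], [0, 0, 0, 0]]

```text
time: 8.63
ee_pos: [0.4312, 0.0183, -0.0012]
ee_rot: [0.572, -3.089, 0.0]
contact_force: [-0.1, -0.4, -0.1]
grip_width: 0.001
```

```bash
python3 tip.py tip7
```

```text
[ 0.43118465  0.01832614 -0.00117081] [-0.1 -0.4 -0.1]
scene [167.9 229.7]
top [209.3 285.7]
```

View pics/tip7.png

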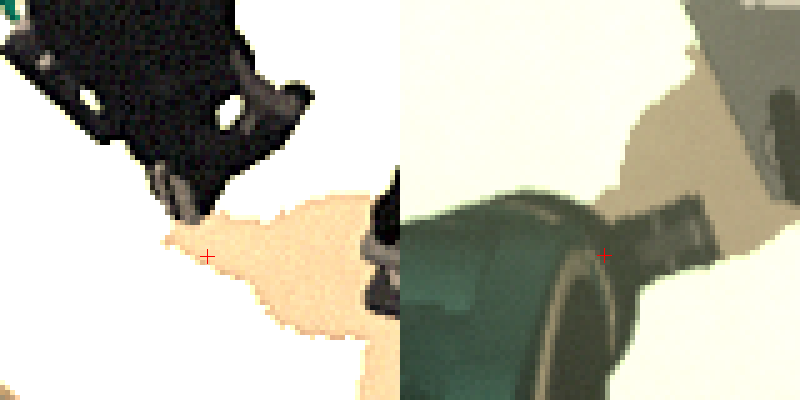

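>>> jog_arm:
  increments:
    - [[0, 0, 0.2, 0], [0, 0, 0.2, 0], [0, 0, 0.2, 0], [0, 0, 0, 0], [0, 0, 0, 0]]

```text
time: 9.15
ee_pos: [0.431, 0.0183, -0.0073]
ee_rot: [0.572, -3.089, -0.0]
contact_force: [-0.8, 0.4, 0.4]
grip_width: -0.006
```

>>> jog_arm:
  increments:
    - [[0, 0, 0.1, 0], [0, 0, 0.1, 0], [0, 0, 0.1, 0], [0, 0, 0, 0], [0, 0, 0, 0]]

```text
time: 9.57
ee_pos: [0.4312, 0.0183, -0.0102]
ee_rot: [0.572, -3.089, -0.0]
contact_force: [-0.5, -0.2, 0.5]
grip_width: -0.002
```

>>> jog_arm:
  increments:
    - [[0, 0, 0.1, 0], [0, 0, 0.1, 0], [0, 0, 0.1, 0], [0, 0, 0, 0], [0, 0, 0, 0]]

```text
time: 9.98
ee_pos: [0.4312, 0.0184, -0.0132]
ee_rot: [0.572, -3.089, -0.0]
contact_force: [1.6, -0.5, 0.1]
grip_width: -0.001
```

```bash
python3 tip.py tip8
```

```text
[ 0.43115068  0.01837036 -0.01319442] [ 1.6 -0.5  0.1]
scene [168.8 232.8]
top [210.1 285.1]
```

View pics/tip8.png

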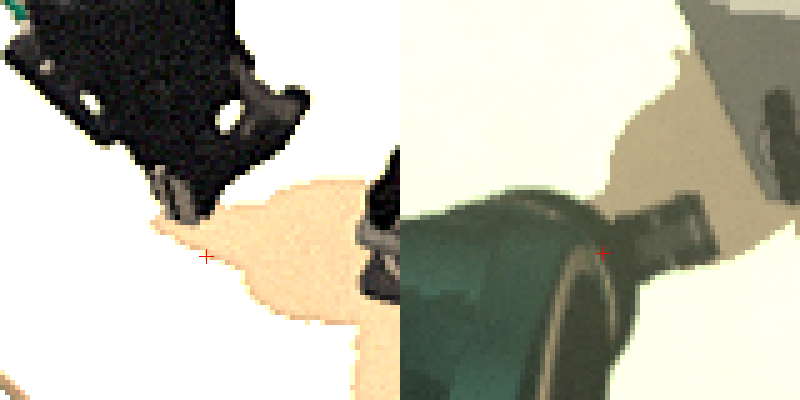

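>>> jog_arm:
  increments:
    - [[0, 0, 0.15, 0], [0, 0, 0.15, 0], [0, 0, 0.1, 0], [0, 0, 0, 0], [0, 0, 0, 0]]

```text
time: 10.5
ee_pos: [0.4311, 0.0183, -0.0172]
ee_rot: [0.572, -3.089, -0.0]
contact_force: [-0.2, -0.2, -0.2]
grip_width: 0.001
```

>>> jog_arm:
  increments:
    - [[0, 0, 0.1, 0], [0, 0, 0.1, 0], [0, 0, 0.1, 0], [0, 0, 0, 0], [0, 0, 0, 0]]

```text
time: 10.92
ee_pos: [0.4312, 0.0184, -0.0202]
ee_rot: [0.572, -3.089, -0.0]
contact_force: [0.2, -0.5, 0.2]
grip_width: -0.002
```

>>> jog_arm:
  increments:
    - [[0, 0, 0.1, 0], [0, 0, 0.1, 0], [0, 0, 0, 0], [0, 0, 0, 0]]

```text
time: 11.25
ee_pos: [0.4312, 0.0183, -0.0222]
ee_rot: [0.572, -3.089, -0.0]
contact_force: [0.3, 0.3, -0.8]
grip_width: 0.002
```

>>> jog_arm:
  increments:
    - [[0, 0, 0.1, 0], [0, 0, 0.1, 0], [0, 0, 0, 0], [0, 0, 0, 0]]

```text
time: 11.58
ee_pos: [0.4311, 0.0183, -0.0242]
ee_rot: [0.572, -3.089, -0.0]
contact_force: [-0.7, -0.3, 0.4]
grip_width: 0.003
```

>>> jog_arm:
  increments:
    - [[0, 0, 0.1, 0], [0, 0, 0, 0], [0, 0, 0, 0]]

```text
time: 11.83
ee_pos: [0.4312, 0.0183, -0.0251]
ee_rot: [0.572, -3.089, -0.0]
contact_force: [-0.0, -1.1, -0.1]
grip_width: 0.002
```

```bash
python3 tip.py tip9
```

```text
[ 0.43119244  0.01833872 -0.02514713] [-0.  -1.1 -0.1]
scene [169.7 235.8]
top [211.  284.6]
```

View pics/tip9.png

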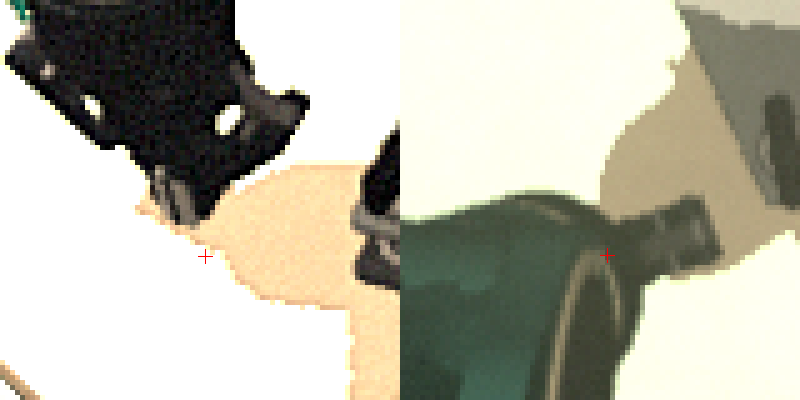

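```bash
python3 - <<'E'
from h import *
print(ray("scene",(156.6,226),0),ray("scene",(166,229),0),ray("scene",(166,229),.02),ray("scene",(166,229),-.02))
# light dir from post
a=ray("top",(270.5,220.5),.13);b=ray("top",(282,214),.05);print(a,b)
f=grab_frame("scene")[150:250,110:220,::-1]
cv2.imwrite("pics/t10.png",cv2.convertScaleAbs(cv2.resize(f,None,fx=6,fy=6,interpolation=2),alpha=1.3))
f=grab_frame("top")[230:330,160:270,::-1]
cv2.imwrite("pics/t11.png",cv2.convertScaleAbs(cv2.resize(f,None,fx=6,fy=6,interpolation=2),alpha=2))
E
```

```text
[0.42116025 0.04305452 0.        ] [0.42932431 0.02203649 0.        ] [0.42255716 0.00937407 0.02      ] [ 0.43609145  0.03469891 -0.02      ]
[ 0.5608358  -0.11084731  0.13      ] [ 0.57809799 -0.13310052  0.05      ]
```

View pics/t10.png

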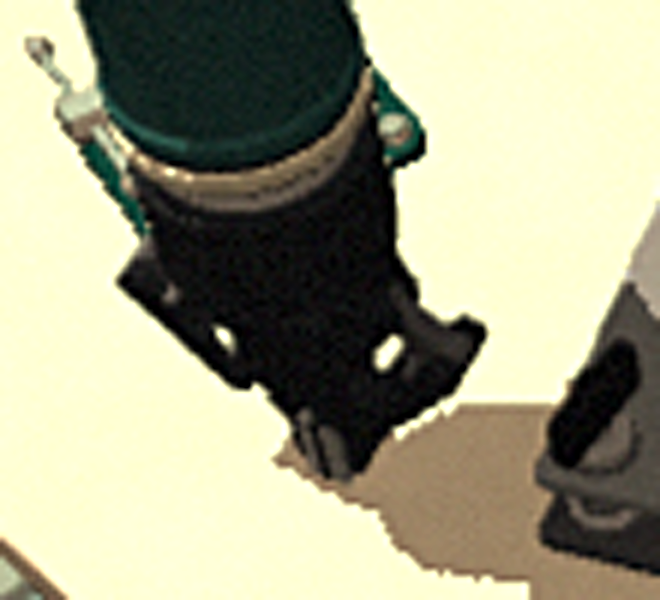

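View pics/t11.png

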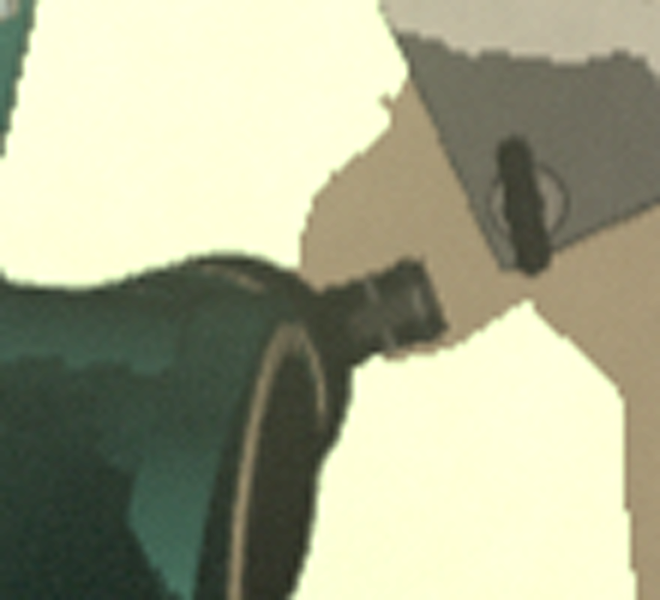

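>>> jog_arm:
  increments:
    - [[0, 0, 0.1, 0], [0, 0, 0.1, 0], [0, 0, 0, 0], [0, 0, 0, 0]]

```text
time: 12.37
ee_pos: [0.4311, 0.0183, -0.0272]
ee_rot: [0.572, -3.089, -0.0]
contact_force: [1.0, 0.4, -0.5]
grip_width: -0.0
```

>>> jog_arm:
  increments:
    - [[0, 0, 0.1, 0], [0, 0, 0.1, 0], [0, 0, 0, 0]]

```text
time: 12.62
ee_pos: [0.4311, 0.0183, -0.0293]
ee_rot: [0.572, -3.089, -0.0]
contact_force: [-0.3, -0.3, 0.2]
grip_width: -0.002
```

```bash
python3 - <<'E'
from h import *
s=get_state();print(s["ee_pos"],s["contact_force"])
f=grab_frame("scene")[190:250,130:200,::-1]
cv2.imwrite("pics/t12.png",cv2.convertScaleAbs(cv2.resize(f,None,fx=8,fy=8,interpolation=2),alpha=1.5))
E
```

```text
[ 0.43107235  0.01834732 -0.02929843] [-0.31478022 -0.30084297  0.24494625]
```

View pics/t12.png

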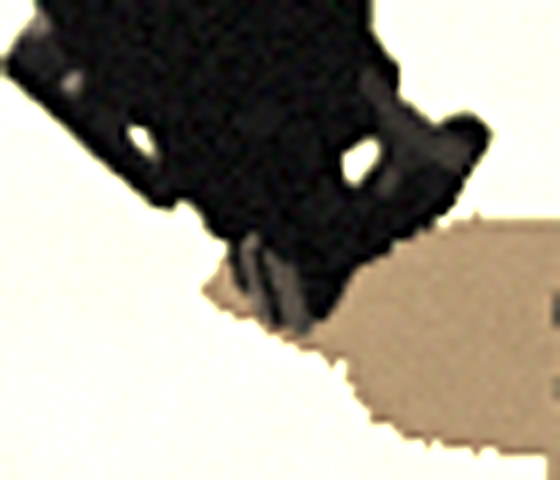

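>>> jog_arm:
  increments:
    - [[0, 0, 0.1, 0], [0, 0, 0.1, 0], [0, 0, 0, 0]]

```text
time: 12.92
ee_pos: [0.4311, 0.0184, -0.0313]
ee_rot: [0.572, -3.089, -0.0]
contact_force: [-0.0, -0.3, 0.3]
grip_width: 0.002
```

>>> jog_arm:
  increments:
    - [[0, 0, 0.1, 0], [0, 0, 0.1, 0], [0, 0, 0, 0]]

```text
time: 13.17
ee_pos: [0.4311, 0.0184, -0.0333]
ee_rot: [0.572, -3.089, -0.0]
contact_force: [-0.2, -0.6, -0.5]
grip_width: -0.004
```

>>> jog_arm:
  increments:
    - [[0, 0, 0.1, 0], [0, 0, 0.1, 0], [0, 0, 0, 0]]

```text
time: 13.42
ee_pos: [0.4311, 0.0183, -0.0353]
ee_rot: [0.572, -3.089, -0.0]
contact_force: [0.3, -0.3, -0.7]
grip_width: -0.005
```

>>> jog_arm:
  increments:
    - [[0, 0, 0.1, 0], [0, 0, 0.1, 0], [0, 0, 0, 0]]

```text
time: 13.67
ee_pos: [0.4312, 0.0183, -0.0372]
ee_rot: [0.572, -3.089, -0.0]
contact_force: [0.3, 0.0, 0.3]
grip_width: 0.002
```

```bash
python3 - <<'E'
from h import *
s=get_state();print(s["ee_pos"],s["contact_force"],s["joint_efforts"].round(2))
f=grab_frame("scene")[190:250,130:200,::-1]
cv2.imwrite("pics/t13.png",cv2.convertScaleAbs(cv2.resize(f,None,fx=8,fy=8,interpolation=2),alpha=1.5))
print(proj("scene",[[.431,.0183,z] for z in(.02,.01,0,-.01)]).round(1))
E
```

```text
[ 0.43117795  0.01833514 -0.03723778] [0.32251201 0.04961158 0.2644719 ] [ 0.00e+00 -4.11e+01  2.01e+00 -9.90e+00 -0.00e+00 -2.00e-02  1.00e-02]
[[166.2 224.2]
 [167.  226.8]
 [167.8 229.5]
 [168.5 232.1]]
```

View pics/t13.png

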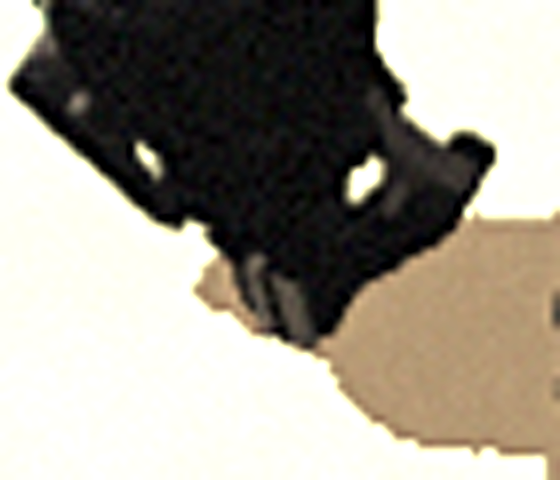

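>>> jog_arm:
  increments:
    - [[0, 0, 0.1, 0], [0, 0, 0.1, 0], [0, 0, 0, 0]]

```text
time: 13.97
ee_pos: [0.4313, 0.0184, -0.0374]
ee_rot: [-0.571, 3.089, 0.002]
contact_force: [-6.1, -0.6, 28.1]
grip_width: 0.002
```

>>> jog_arm:
  increments:
    - [[0, 0, 0.1, 0], [0, 0, 0.1, 0], [0, 0, 0, 0]]

```text
time: 14.22
ee_pos: [0.4313, 0.0184, -0.0376]
ee_rot: [-0.571, 3.089, 0.003]
contact_force: [-12.6, -2.1, 57.3]
grip_width: -0.002
```

>>> jog_arm:
  increments:
    - [[0, 0, 0.1, 0], [0, 0, 0.1, 0], [0, 0, 0, 0]]

```text
time: 14.47
ee_pos: [0.4313, 0.0184, -0.0378]
ee_rot: [-0.57, 3.089, 0.005]
contact_force: [-19.3, -2.1, 86.9]
grip_width: 0.001
```

Contact with the worktop at reported z = -0.0373, so the true tip height is the reported z plus 37 mm, with xy as reported. The last step pressed to 87 N, under the limit. Backing off.

>>> jog_arm:
  increments:
    - [[0, 0, -0.7, 0], [0, 0, -1.5, 0], [0, 0, -3, 0], [0, 0, -3, 0], [0, 0, -3, 0], [0, 0, 0, 0], [0, 0, 0, 0]]
  fingers: 0.5

```text
time: 15.05
ee_pos: [0.4325, 0.0187, 0.0704]
ee_rot: [-0.572, 3.085, 0.001]
contact_force: [-0.2, 0.0, -0.9]
grip_width: 0.498
```

```bash
sed -i 's/^def plan(xy,z,k):/ZB=.037\ndef plan(xy,z,k):\n    z=z-ZB/' h.py; python3 -c "
from h import *
plan(knob(0),.11,.1)"
```

```text
t 15.05 pos [0.4325 0.0187 0.0704] yaw -159.0 k_equiv 0.099 tilt 0.24 j7 1.95
delta tool cm [-1.44 -9.55 -0.25] turn 0.1 F [-0.2  0.  -0.9] w 0.498
```

>>> jog_arm:
  increments:
    - [[-0.48, -3.18, -0.1, 0], [-0.48, -3.18, -0.1, 0], [-0.48, -3.18, 0, 0], [0, 0, 0, 0], [0, 0, 0, 0], [0, 0, 0, 0]]

```text
time: 15.55
ee_pos: [0.4773, -0.0652, 0.0695]
ee_rot: [0.571, -3.086, -0.001]
contact_force: [0.5, 0.7, 0.6]
grip_width: 0.504
```

```bash
python3 - <<'E'
from h import *
plan(knob(0),.06,.1)
f=grab_frame("scene")[170:240,170:250,::-1]
cv2.imwrite("pics/t14.png",cv2.convertScaleAbs(cv2.resize(f,None,fx=7,fy=7,interpolation=2),alpha=1.8))
E
```

```text
t 15.55 pos [ 0.4773 -0.0652  0.0695] yaw -159.0 k_equiv 0.100 tilt 0.18 j7 2.16
delta tool cm [-0.28 -0.11  4.65] turn 0.0 F [0.5 0.7 0.6] w 0.504
```

View pics/t14.png

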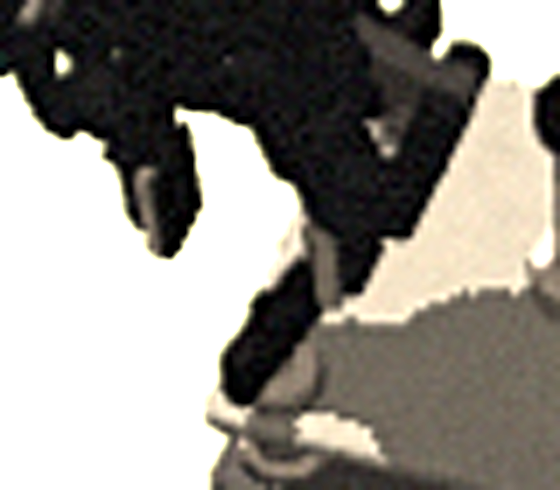

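>>> jog_arm:
  increments:
    - [[-0.2, -0.1, 1.0, 0], [0, 0, 1.2, 0], [0, 0, 1.2, 0], [0, 0, 0.8, 0], [0, 0, 0.5, 0], [0, 0, 0, 0], [0, 0, 0, 0]]

```text
time: 16.18
ee_pos: [0.4809, -0.0656, 0.0237]
ee_rot: [0.572, -3.089, -0.0]
contact_force: [-0.1, -0.4, 0.8]
grip_width: 0.5
```

>>> jog_arm:
  increments:
    - [[0, 0, 0, 0], [0, 0, 0, 0], [0, 0, 0, 0], [0, 0, 0, 0], [0, 0, 0, 0], [0, 0, 0, 0]]
  fingers: 0
  grip_force: 40

```text
time: 16.68
ee_pos: [0.4804, -0.0644, 0.0246]
ee_rot: [0.573, -3.088, -0.003]
contact_force: [-3.1, 4.0, 6.2]
grip_width: 0.108
```

```bash
python3 - <<'E'
from h import *
plan(knob(0),.06,.8);print(get_state()["ft_torque"].round(2))
f=grab_frame("scene")[170:240,170:250,::-1]
cv2.imwrite("pics/t15.png",cv2.convertScaleAbs(cv2.resize(f,None,fx=7,fy=7,interpolation=2),alpha=1.8))
E
```

```text
t 16.68 pos [ 0.4804 -0.0644  0.0246] yaw -159.0 k_equiv 0.099 tilt 0.13 j7 2.20
delta tool cm [ 0.06 -0.07  0.16] turn 40.2 F [-3.1  4.   6.2] w 0.108
[ 0.79  0.71 -0.08]
```

View pics/t15.png

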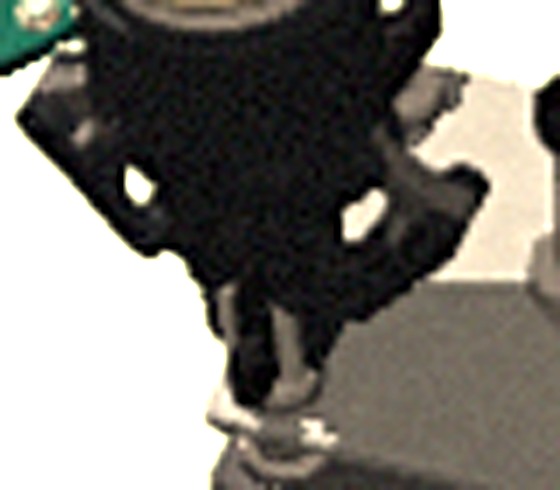

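Gripped: the opening is 9 mm on the 10 mm wing, and the side forces are small. Turning to half way.

>>> jog_arm:
  increments:
    - [[0, 0, 0.02, 4], [0, 0, 0.03, 6], [0, 0, 0.03, 6], [0, 0, 0.03, 6], [0, 0, 0.03, 6], [0, 0, 0.03, 6], [0, 0, 0.03, 6], [0, 0, 0, 1], [0, 0, 0, 0], [0, 0, 0, 0], [0, 0, 0, 0]]

```text
time: 17.65
ee_pos: [0.4804, -0.0651, 0.022]
ee_rot: [-0.543, -3.093, -0.002]
contact_force: [-3.0, 4.0, 5.3]
grip_width: 0.103
```

```bash
python3 - <<'E'
from h import *
plan(knob(0),.06,.8);print(get_state()["ft_torque"].round(2))
E
```

```text
t 17.65 pos [ 0.4804 -0.0651  0.022 ] yaw 160.1 k_equiv 0.813 tilt 0.10 j7 1.64
delta tool cm [ 0.02 -0.02 -0.1 ] turn -0.7 F [-3.   4.   5.3] w 0.103
[0.7  0.8  0.02]
```

>>> jog_arm:
  increments:
    - [[0, 0, 0, 0], [0, 0, 0, 0], [0, 0, 0, 0], [0, 0, 0, 0], [0, 0, -3, 0], [0, 0, -4, 0], [0, 0, -3.6, 0]]
  fingers: 0.5

```text
time: 18.23
ee_pos: [0.4806, -0.0665, 0.1289]
ee_rot: [-0.547, -3.092, 0.002]
contact_force: [1.7, 1.0, 0.3]
grip_width: 0.503
```

>>> jog_arm:
  increments:
    - [[-3.67, -0.57, 0, 0], [-3.67, -0.57, 0, 0], [-3.67, -0.57, 0, 0], [-3.67, -0.57, 0, 0], [-3.67, -0.57, 0, 0], [0, 0, 0, -7], [0, 0, 0, -7], [0, 0, 1, -7], [0, 0, 1.5, -7], [0, 0, 1.5, -7], [0, 0, 1.0, -7], [0, 0, 0, -1.7]]

```text
time: 19.23
ee_pos: [0.642, -0.1553, 0.0751]
ee_rot: [0.652, -3.07, -0.002]
contact_force: [0.2, 0.0, -0.2]
grip_width: 0.503
```

>>> jog_arm:
  increments:
    - [[0, 0, 0, 0], [0, 0, 0, 0]]

```text
time: 19.4
ee_pos: [0.6439, -0.1559, 0.0779]
ee_rot: [-0.642, 3.075, -0.001]
contact_force: [0.3, -0.7, 0.4]
grip_width: 0.497
```

```bash
python3 - <<'E'
from h import *
plan(knob(2),.061,.05)
f=grab_frame("scene")[150:270,180:330,::-1]
cv2.imwrite("pics/t16.png",cv2.convertScaleAbs(cv2.resize(f,None,fx=5,fy=5,interpolation=2),alpha=1.8))
E
```

```text
t 19.40 pos [ 0.6439 -0.1559  0.0779] yaw -156.4 k_equiv 0.054 tilt 0.03 j7 2.36
delta tool cm [0.01 0.14 5.39] turn -0.2 F [ 0.3 -0.7  0.4] w 0.497
```

View pics/t16.png

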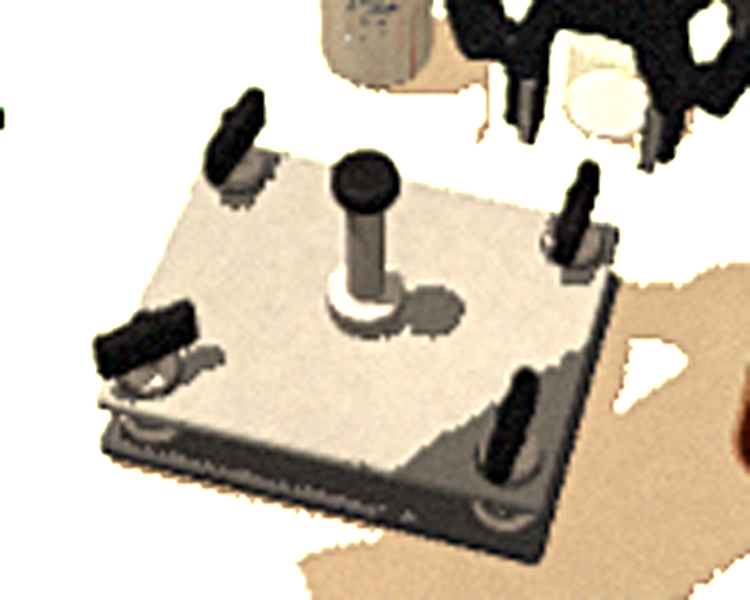

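Knob 0 is turned about half way and the fingers straddle knob 2's wing. Going down to grip it.

>>> jog_arm:
  increments:
    - [[0, 0.1, 1.2, 0], [0, 0, 1.4, 0], [0, 0, 1.3, 0], [0, 0, 0.9, 0], [0, 0, 0.6, 0], [0, 0, 0, 0], [0, 0, 0, 0]]

```text
time: 20.03
ee_pos: [0.643, -0.1546, 0.0233]
ee_rot: [0.644, -3.074, -0.0]
contact_force: [0.4, -0.8, -0.2]
grip_width: 0.497
```

>>> jog_arm:
  increments:
    - [[0, 0, 0, 0], [0, 0, 0, 0], [0, 0, 0, 0], [0, 0, 0, 0], [0, 0, 0, 0], [0, 0, 0, 0]]
  fingers: 0

```text
time: 20.53
ee_pos: [0.6435, -0.1539, 0.0248]
ee_rot: [-0.645, 3.074, 0.001]
contact_force: [-2.7, 2.1, 5.3]
grip_width: 0.106
```

```bash
python3 - <<'E'
from h import *
plan(knob(2),.061,.8);print(get_state()["ft_torque"].round(2))
E
```

```text
t 20.53 pos [ 0.6435 -0.1539  0.0248] yaw -156.3 k_equiv 0.052 tilt 0.05 j7 2.38
delta tool cm [ 0.05 -0.07  0.08] turn 42.9 F [-2.7  2.1  5.3] w 0.106
[ 0.41  0.6  -0.11]
```

>>> jog_arm:
  increments:
    - [[0, 0, 0.02, 4], [0, 0, 0.03, 6.5], [0, 0, 0.03, 6.5], [0, 0, 0.03, 6.5], [0, 0, 0.03, 6.5], [0, 0, 0.03, 6.5], [0, 0, 0.03, 6.5], [0, 0, 0, 0], [0, 0, 0, 0], [0, 0, 0, 0]]

```text
time: 21.37
ee_pos: [0.6434, -0.1546, 0.0219]
ee_rot: [0.523, 3.097, -0.0]
contact_force: [-0.6, 0.4, 0.1]
grip_width: 0.104
```

```bash
python3 - <<'E'
from h import *
plan(knob(2),.061,.8);print(get_state()["ft_torque"].round(2))
E
```

```text
t 21.37 pos [ 0.6434 -0.1546  0.0219] yaw 160.8 k_equiv 0.800 tilt 0.02 j7 1.77
delta tool cm [ 0.01 -0.02 -0.21] turn 0.0 F [-0.6  0.4  0.1] w 0.104
[ 0.01  0.1  -0.02]
```

>>> jog_arm:
  increments:
    - [[0, 0, 0, 0], [0, 0, 0, 0], [0, 0, 0, 0], [0, 0, 0, 0], [0, 0, -3, 0], [0, 0, -3.5, 0], [0, 0, -2.5, 0]]
  fingers: 0.5

```text
time: 21.95
ee_pos: [0.6438, -0.155, 0.114]
ee_rot: [0.527, 3.096, -0.001]
contact_force: [0.6, -0.4, 0.2]
grip_width: 0.499
```

>>> jog_arm:
  increments:
    - [[2.62, 2.68, 0, 0], [2.62, 2.68, 0, 0], [2.62, 2.68, 0, 0], [2.62, 2.68, 0, 0], [0, 0, 0, -7], [0, 0, 0, -7], [0, 0, 1, -7], [0, 0, 1.2, -7], [0, 0, 1, -7], [0, 0, 0.5, -7], [0, 0, 0, 0], [0, 0, 0, 0]]

```text
time: 22.95
ee_pos: [0.5798, -0.019, 0.0749]
ee_rot: [0.612, -3.081, -0.0]
contact_force: [-0.6, 0.1, -0.1]
grip_width: 0.506
```

```bash
python3 - <<'E'
from h import *
plan(knob(1),.061,.05)
E
```

```text
t 22.95 pos [ 0.5798 -0.019   0.0749] yaw -157.5 k_equiv 0.073 tilt 0.01 j7 2.15
delta tool cm [-0.01  0.02  5.09] turn -1.3 F [-0.6  0.1 -0.1] w 0.506
```

>>> jog_arm:
  increments:
    - [[0, 0, 1.2, 0], [0, 0, 1.3, 0], [0, 0, 1.2, 0], [0, 0, 0.8, 0], [0, 0, 0.5, 0], [0, 0, 0, 0], [0, 0, 0, 0]]

```text
time: 23.53
ee_pos: [0.5797, -0.0187, 0.0245]
ee_rot: [0.617, -3.08, 0.0]
contact_force: [-0.4, 0.3, -0.5]
grip_width: 0.502
```

>>> jog_arm:
  increments:
    - [[0, 0, 0, 0], [0, 0, 0, 0], [0, 0, 0, 0], [0, 0, 0, 0], [0, 0, 0, 0], [0, 0, 0, 0]]
  fingers: 0

```text
time: 24.03
ee_pos: [0.5799, -0.0179, 0.0258]
ee_rot: [-0.618, 3.08, 0.002]
contact_force: [-2.4, 2.0, 6.3]
grip_width: 0.107
```

```bash
python3 - <<'E'
from h import *
plan(knob(1),.061,.8);print(get_state()["ft_torque"].round(2))
E
```

```text
t 24.03 pos [ 0.5799 -0.0179  0.0258] yaw -157.3 k_equiv 0.069 tilt 0.07 j7 2.18
delta tool cm [ 0.04 -0.08  0.18] turn 41.9 F [-2.4  2.   6.3] w 0.107
[ 0.36  0.6  -0.02]
```

>>> jog_arm:
  increments:
    - [[0, 0, 0.02, 4], [0, 0, 0.03, 6.5], [0, 0, 0.03, 6.5], [0, 0, 0.03, 6.5], [0, 0, 0.03, 6.5], [0, 0, 0.03, 6.5], [0, 0, 0.03, 5.5], [0, 0, 0, 0], [0, 0, 0, 0], [0, 0, 0, 0]]

```text
time: 24.87
ee_pos: [0.5798, -0.0185, 0.023]
ee_rot: [0.523, 3.098, 0.0]
contact_force: [-1.3, 0.2, 0.6]
grip_width: 0.102
```

>>> jog_arm:
  increments:
    - [[0, 0, 0, 0], [0, 0, 0, 0], [0, 0, 0, 0], [0, 0, 0, 0], [0, 0, -3, 0], [0, 0, -4, 0], [0, 0, -3.6, 0]]
  fingers: 0.5

```text
time: 25.45
ee_pos: [0.5793, -0.0191, 0.1299]
ee_rot: [-0.527, -3.096, 0.002]
contact_force: [-0.0, 0.8, 0.7]
grip_width: 0.497
```

```bash
python3 - <<'E'
from h import *
plan(knob(3),.165,.05)
E
```

```text
t 25.45 pos [ 0.5793 -0.0191  0.1299] yaw 160.7 k_equiv 0.803 tilt 0.09 j7 1.51
delta tool cm [ -2.65 -18.37   0.21] turn -43.1 F [-0.   0.8  0.7] w 0.497
```

>>> jog_arm:
  increments:
    - [[-0.53, -3.67, 0, 0], [-0.53, -3.67, 0, 0], [-0.53, -3.67, 0, 0], [-0.53, -3.67, 0, 0], [-0.53, -3.67, 0, 0], [0, 0, 0, -7], [0, 0, 0, -7], [0, 0, 1, -7], [0, 0, 1.5, -7], [0, 0, 1.5, -7], [0, 0, 1.0, -7], [0, 0, 0.4, 0]]

```text
time: 26.45
ee_pos: [0.5432, -0.2004, 0.0735]
ee_rot: [0.622, -3.078, -0.002]
contact_force: [-0.2, -0.1, 0.1]
grip_width: 0.497
```

>>> jog_arm:
  increments:
    - [[0, 0, 0, 0], [0, 0, 0, 0]]

```text
time: 26.62
ee_pos: [0.5443, -0.201, 0.0752]
ee_rot: [-0.613, 3.081, -0.001]
contact_force: [-0.1, -0.1, 1.0]
grip_width: 0.5
```

```bash
python3 - <<'E'
from h import *
plan(knob(3),.061,.05)
E
```

```text
t 26.62 pos [ 0.5443 -0.201   0.0752] yaw -157.5 k_equiv 0.073 tilt 0.02 j7 2.51
delta tool cm [0.08 0.01 5.12] turn -1.3 F [-0.1 -0.1  1. ] w 0.5
```

>>> jog_arm:
  increments:
    - [[0.1, 0, 1.2, 0], [0, 0, 1.3, 0], [0, 0, 1.2, 0], [0, 0, 0.8, 0], [0, 0, 0.5, 0], [0, 0, 0, 0], [0, 0, 0, 0]]

```text
time: 27.2
ee_pos: [0.5431, -0.2011, 0.0245]
ee_rot: [0.617, -3.08, -0.0]
contact_force: [-0.1, -0.8, -0.7]
grip_width: 0.499
```

>>> jog_arm:
  increments:
    - [[0, 0, 0, 0], [0, 0, 0, 0], [0, 0, 0, 0], [0, 0, 0, 0], [0, 0, 0, 0], [0, 0, 0, 0]]
  fingers: 0

```text
time: 27.7
ee_pos: [0.5435, -0.2005, 0.0255]
ee_rot: [-0.618, 3.08, 0.001]
contact_force: [-2.7, 2.7, 6.0]
grip_width: 0.107
```

```bash
python3 - <<'E'
from h import *
plan(knob(3),.061,.8);print(get_state()["ft_torque"].round(2))
E
```

```text
t 27.70 pos [ 0.5435 -0.2005  0.0255] yaw -157.3 k_equiv 0.070 tilt 0.05 j7 2.55
delta tool cm [ 0.02 -0.07  0.15] turn 41.9 F [-2.7  2.7  6. ] w 0.107
[ 0.47  0.37 -0.1 ]
```

>>> jog_arm:
  increments:
    - [[0, 0, 0.02, 4], [0, 0, 0.03, 6.5], [0, 0, 0.03, 6.5], [0, 0, 0.03, 6.5], [0, 0, 0.03, 6.5], [0, 0, 0.03, 6.5], [0, 0, 0.03, 5.5], [0, 0, 0, 0], [0, 0, 0, 0], [0, 0, 0, 0]]

```text
time: 28.53
ee_pos: [0.5433, -0.201, 0.0228]
ee_rot: [0.523, 3.097, -0.0]
contact_force: [0.3, 0.4, -1.1]
grip_width: 0.106
```

>>> jog_arm:
  increments:
    - [[0, 0, 0, 0], [0, 0, 0, 0], [0, 0, 0, 0], [0, 0, 0, 0], [0, 0, -3, 0], [0, 0, -4, 0], [0, 0, -3.6, 0]]
  fingers: 0.5

```text
time: 29.12
ee_pos: [0.5425, -0.2012, 0.1299]
ee_rot: [-0.528, -3.095, 0.001]
contact_force: [1.3, -0.0, 1.2]
grip_width: 0.502
```

```bash
python3 - <<'E'
from h import *
plan(knob(0),.15,.8)
o=[]
f=grab_frame("scene")[140:280,170:330,::-1];o.append(cv2.resize(f,(400,350),interpolation=2))
f=grab_frame("top")[155:295,195:355,::-1];o.append(cv2.resize(f,(400,350),interpolation=2))
cv2.imwrite("pics/t17.png",cv2.convertScaleAbs(np.hstack(o),alpha=1.5))
E
```

```text
t 29.12 pos [ 0.5425 -0.2012  0.1299] yaw 160.7 k_equiv 0.803 tilt 0.10 j7 1.86
delta tool cm [10.39 10.77  1.7 ] turn -0.2 F [ 1.3 -0.   1.2] w 0.502
```

View pics/t17.png

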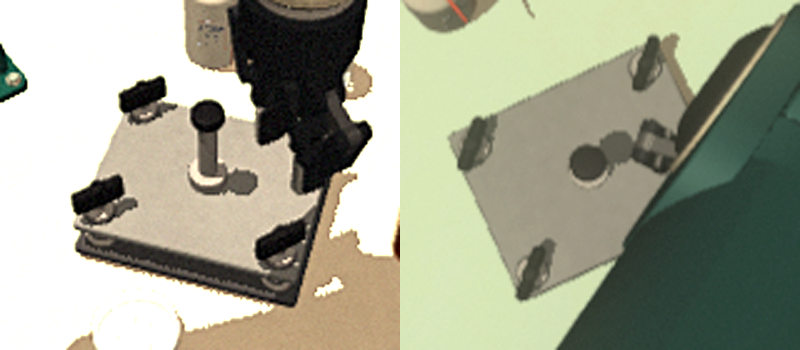

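All four are half way. Second round in the same crosswise order: back to knob 0.

>>> jog_arm:
  increments:
    - [[2.6, 2.69, 0, 0], [2.6, 2.69, 0, 0], [2.6, 2.69, 0, 0], [2.6, 2.69, 0, 0], [0, 0, 2, 0], [0, 0, 2, 0], [0, 0, 1.5, 0], [0, 0, 0, 0], [0, 0, 0, 0]]

```text
time: 29.97
ee_pos: [0.48, -0.0653, 0.0735]
ee_rot: [-0.527, -3.095, 0.001]
contact_force: [-0.9, 0.2, 0.1]
grip_width: 0.501
```

```bash
python3 - <<'E'
from h import *
plan(knob(0),.058,.8)
E
```

```text
t 29.97 pos [ 0.48   -0.0653  0.0735] yaw 160.7 k_equiv 0.803 tilt 0.10 j7 1.66
delta tool cm [-0.02  0.01  5.25] turn -0.2 F [-0.9  0.2  0.1] w 0.501
```

>>> jog_arm:
  increments:
    - [[0, 0, 1.2, 0], [0, 0, 1.4, 0], [0, 0, 1.2, 0], [0, 0, 0.9, 0], [0, 0, 0.5, 0], [0, 0, 0, 0], [0, 0, 0, 0]]

```text
time: 30.55
ee_pos: [0.4807, -0.0653, 0.0218]
ee_rot: [-0.528, -3.097, 0.0]
contact_force: [0.3, 0.0, -0.0]
grip_width: 0.5
```

>>> jog_arm:
  increments:
    - [[0, 0, 0, 0], [0, 0, 0, 0], [0, 0, 0, 0], [0, 0, 0, 0], [0, 0, 0, 0], [0, 0, 0, 0]]
  fingers: 0

```text
time: 31.05
ee_pos: [0.4811, -0.0652, 0.0224]
ee_rot: [0.527, 3.096, 0.0]
contact_force: [-1.4, -0.6, 5.6]
grip_width: 0.106
```

```bash
python3 - <<'E'
from h import *
plan(knob(0),.058,1.6);print(get_state()["ft_torque"].round(2))
E
```

```text
t 31.05 pos [ 0.4811 -0.0652  0.0224] yaw 160.7 k_equiv 0.803 tilt 0.06 j7 1.74
delta tool cm [ 0.09 -0.04  0.14] turn 45.7 F [-1.4 -0.6  5.6] w 0.106
[-0.13  0.28 -0.03]
```

Turn to just short of the stop first, then nudge past while reading the moment.

>>> jog_arm:
  increments:
    - [[0, 0, 0.02, 4], [0, 0, 0.04, 6.5], [0, 0, 0.04, 6.5], [0, 0, 0.04, 6.5], [0, 0, 0.04, 6.5], [0, 0, 0.04, 6.5], [0, 0, 0.04, 6.5], [0, 0, 0, 1.5], [0, 0, 0, 0], [0, 0, 0, 0]]

```text
time: 31.88
ee_pos: [0.4802, -0.0662, 0.0194]
ee_rot: [1.661, 2.666, -0.002]
contact_force: [-3.1, -3.4, 4.8]
grip_width: 0.103
```

```bash
python3 - <<'E'
from h import *
plan(knob(0),.055,1.6);print(get_state()["ft_torque"].round(2))
E
```

```text
t 31.88 pos [ 0.4802 -0.0662  0.0194] yaw 116.2 k_equiv 1.580 tilt 0.09 j7 1.14
delta tool cm [0.09 0.04 0.14] turn 1.2 F [-3.1 -3.4  4.8] w 0.103
[-0.89  0.6  -0.1 ]
```

>>> jog_arm:
  increments:
    - [[0, 0, 0, 2], [0, 0, 0, 2], [0, 0, 0, 1], [0, 0, 0, 0], [0, 0, 0, 0]]

```text
time: 32.3
ee_pos: [0.4801, -0.0663, 0.0194]
ee_rot: [1.771, 2.594, -0.004]
contact_force: [-2.6, -4.3, 3.3]
grip_width: 0.106
```

```bash
python3 - <<'E'
from h import *
plan(knob(0),.055,1.6);print(get_state()["ft_torque"].round(2))
E
```

```text
t 32.30 pos [ 0.4801 -0.0663  0.0194] yaw 111.4 k_equiv 1.663 tilt 0.14 j7 1.07
delta tool cm [0.09 0.04 0.14] turn -3.6 F [-2.6 -4.3  3.3] w 0.106
[-0.99  0.58  0.93]
```

The moment rises to 0.93 Nm at the stop, so knob 0 is home. On to knob 2.

>>> jog_arm:
  increments:
    - [[0, 0, 0, 0], [0, 0, 0, 0], [0, 0, 0, 0], [0, 0, 0, 0], [0, 0, -3.5, 0], [0, 0, -4, -7], [0, 0, -3.4, -7], [0, 0, 0, -7], [0, 0, 0, -7], [0, 0, 0, -7], [0, 0, 0, -7], [0, 0, 0, -7]]
  fingers: 0.5

```text
time: 33.3
ee_pos: [0.4807, -0.0645, 0.1284]
ee_rot: [0.531, 3.096, 0.001]
contact_force: [-0.5, 0.4, 0.4]
grip_width: 0.496
```

>>> jog_arm:
  increments:
    - [[-3.67, -0.57, 0, 0], [-3.67, -0.57, 0, 0], [-3.67, -0.57, 0, 0], [-3.67, -0.57, 0, 0], [-3.67, -0.57, 0, 0], [0, 0, 2, 0], [0, 0, 2, 0], [0, 0, 1.5, 0], [0, 0, 0, 0], [0, 0, 0, 0]]

```text
time: 34.13
ee_pos: [0.6429, -0.1536, 0.0725]
ee_rot: [-0.54, -3.093, -0.0]
contact_force: [0.8, 0.0, 1.0]
grip_width: 0.502
```

```bash
python3 - <<'E'
from h import *
plan(knob(2),.058,.8)
o=[]
f=grab_frame("scene")[140:280,170:330,::-1];o.append(cv2.resize(f,(400,350),interpolation=2))
f=grab_frame("top")[155:295,195:355,::-1];o.append(cv2.resize(f,(400,350),interpolation=2))
cv2.imwrite("pics/t18.png",cv2.convertScaleAbs(np.hstack(o),alpha=1.5))
E
```

```text
t 34.13 pos [ 0.6429 -0.1536  0.0725] yaw 160.2 k_equiv 0.811 tilt 0.11 j7 1.81
delta tool cm [-0.08 -0.1   5.15] turn -0.6 F [0.8 0.  1. ] w 0.502
```

View pics/t18.png

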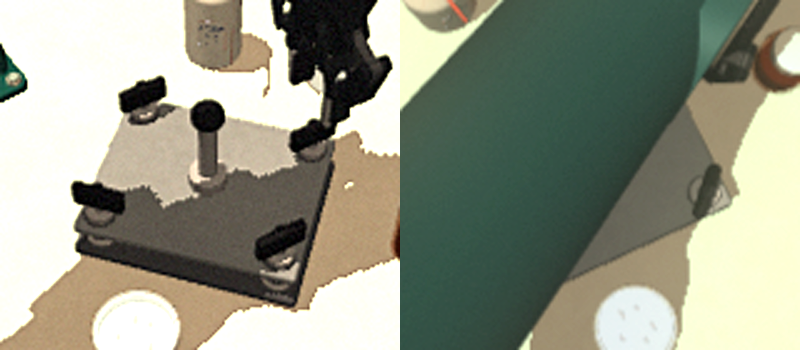

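>>> jog_arm:
  increments:
    - [[-0.1, -0.1, 1.2, 0], [0, 0, 1.4, 0], [0, 0, 1.2, 0], [0, 0, 0.8, 0], [0, 0, 0.5, 0], [0, 0, 0, 0], [0, 0, 0, 0]]

```text
time: 34.82
ee_pos: [0.6441, -0.1555, 0.0219]
ee_rot: [-0.541, -3.094, 0.0]
contact_force: [0.6, 0.5, 0.8]
grip_width: 0.502
```

>>> jog_arm:
  increments:
    - [[0, 0, 0, 0], [0, 0, 0, 0], [0, 0, 0, 0], [0, 0, 0, 0], [0, 0, 0, 0], [0, 0, 0, 0]]
  fingers: 0

```text
time: 35.32
ee_pos: [0.6449, -0.1551, 0.023]
ee_rot: [0.54, 3.094, 0.001]
contact_force: [0.2, 0.5, 3.8]
grip_width: 0.105
```

>>> jog_arm:
  increments:
    - [[0, 0, 0.02, 4], [0, 0, 0.04, 6.5], [0, 0, 0.04, 6.5], [0, 0, 0.04, 6.5], [0, 0, 0.04, 6.5], [0, 0, 0.04, 6.5], [0, 0, 0.04, 6.5], [0, 0, 0, 3], [0, 0, 0, 2], [0, 0, 0, 1], [0, 0, 0, 0], [0, 0, 0, 0]]

```text
time: 36.32
ee_pos: [0.6435, -0.1565, 0.0198]
ee_rot: [-1.774, -2.593, 0.003]
contact_force: [-3.6, -3.2, 3.7]
grip_width: 0.104
```

```bash
python3 - <<'E'
from h import *
plan(knob(2),.055,1.6);print(get_state()["ft_torque"].round(2))
E
```

```text
t 36.32 pos [ 0.6435 -0.1565  0.0198] yaw 111.3 k_equiv 1.665 tilt 0.11 j7 1.13
delta tool cm [0.17 0.04 0.18] turn -3.7 F [-3.6 -3.2  3.7] w 0.104
[-0.63  0.88  0.85]
```

>>> jog_arm:
  increments:
    - [[0, 0, 0, 0], [0, 0, 0, 0], [0, 0, 0, 0], [0, 0, 0, 0], [0, 0, -3.5, 0], [0, 0, -4, -7], [0, 0, -3.4, -7], [0, 0, 0, -7], [0, 0, 0, -7], [0, 0, 0, -7], [0, 0, 0, -7], [0, 0, 0, -7]]
  fingers: 0.5

```text
time: 37.32
ee_pos: [0.6445, -0.1547, 0.1288]
ee_rot: [0.531, 3.096, 0.001]
contact_force: [-0.2, -0.2, -0.2]
grip_width: 0.501
```

>>> jog_arm:
  increments:
    - [[2.66, 2.7, 0, 0], [2.66, 2.7, 0, 0], [2.66, 2.7, 0, 0], [2.66, 2.7, 0, 0], [0, 0, 2, 0], [0, 0, 2, 0], [0, 0, 1.5, 0], [0, 0, 0, 0], [0, 0, 0, 0], [0, 0, 0, 0]]

```text
time: 38.15
ee_pos: [0.5815, -0.018, 0.0745]
ee_rot: [0.541, 3.093, 0.0]
contact_force: [0.5, -0.9, 1.2]
grip_width: 0.502
```

```bash
python3 - <<'E'
from h import *
plan(knob(1),.058,.8)
E
```

```text
t 38.15 pos [ 0.5815 -0.018   0.0745] yaw 160.1 k_equiv 0.812 tilt 0.08 j7 1.63
delta tool cm [ 0.14 -0.14  5.35] turn -0.7 F [ 0.5 -0.9  1.2] w 0.502
```

>>> jog_arm:
  increments:
    - [[0.1, -0.1, 1.2, 0], [0, 0, 1.4, 0], [0, 0, 1.2, 0], [0, 0, 0.9, 0], [0, 0, 0.5, 0], [0, 0, 0, 0], [0, 0, 0, 0]]

```text
time: 38.73
ee_pos: [0.5794, -0.0185, 0.0213]
ee_rot: [-0.541, -3.094, 0.001]
contact_force: [0.0, 0.0, 0.5]
grip_width: 0.499
```

>>> jog_arm:
  increments:
    - [[0, 0, 0, 0], [0, 0, 0, 0], [0, 0, 0, 0], [0, 0, 0, 0], [0, 0, 0, 0], [0, 0, 0, 0]]
  fingers: 0

```text
time: 39.23
ee_pos: [0.5799, -0.0184, 0.0222]
ee_rot: [0.541, 3.094, 0.0]
contact_force: [-1.0, -0.6, 4.2]
grip_width: 0.109
```

>>> jog_arm:
  increments:
    - [[0, 0, 0.02, 4], [0, 0, 0.04, 6.5], [0, 0, 0.04, 6.5], [0, 0, 0.04, 6.5], [0, 0, 0.04, 6.5], [0, 0, 0.04, 6.5], [0, 0, 0.04, 6.5], [0, 0, 0, 3], [0, 0, 0, 2], [0, 0, 0, 1], [0, 0, 0, 0], [0, 0, 0, 0]]

```text
time: 40.23
ee_pos: [0.5794, -0.0189, 0.0191]
ee_rot: [1.773, 2.593, -0.002]
contact_force: [-0.8, -3.6, 1.6]
grip_width: 0.11
```

```bash
python3 - <<'E'
from h import *
plan(knob(1),.055,1.6);print(get_state()["ft_torque"].round(2))
E
```

```text
t 40.23 pos [ 0.5794 -0.0189  0.0191] yaw 111.3 k_equiv 1.665 tilt 0.07 j7 0.99
delta tool cm [-0.    0.04  0.11] turn -3.7 F [-0.8 -3.6  1.6] w 0.11
[-0.82  0.14  0.82]
```

>>> jog_arm:
  increments:
    - [[0, 0, 0, 0], [0, 0, 0, 0], [0, 0, 0, 0], [0, 0, 0, 0], [0, 0, -3.5, 0], [0, 0, -4, -7], [0, 0, -3.4, -7], [0, 0, 0, -7], [0, 0, 0, -7], [0, 0, 0, -7], [0, 0, 0, -7], [0, 0, 0, -7]]
  fingers: 0.5

```text
time: 41.23
ee_pos: [0.5795, -0.0178, 0.1283]
ee_rot: [0.532, 3.096, 0.001]
contact_force: [-0.8, -0.1, -0.2]
grip_width: 0.497
```

>>> jog_arm:
  increments:
    - [[-0.55, -3.68, 0, 0], [-0.55, -3.68, 0, 0], [-0.55, -3.68, 0, 0], [-0.55, -3.68, 0, 0], [-0.55, -3.68, 0, 0], [0, 0, 2, 0], [0, 0, 2, 0], [0, 0, 1.5, 0], [0, 0, 0, 0], [0, 0, 0, 0], [0, 0, 0, 0]]

```text
time: 42.15
ee_pos: [0.5436, -0.2008, 0.0739]
ee_rot: [0.541, 3.094, -0.0]
contact_force: [-0.8, 0.1, -0.2]
grip_width: 0.5
```

```bash
python3 - <<'E'
from h import *
plan(knob(3),.058,.8)
E
```

```text
t 42.15 pos [ 0.5436 -0.2008  0.0739] yaw 160.2 k_equiv 0.811 tilt 0.07 j7 1.97
delta tool cm [-0.   -0.04  5.29] turn -0.7 F [-0.8  0.1 -0.2] w 0.5
```

>>> jog_arm:
  increments:
    - [[0, 0, 1.2, 0], [0, 0, 1.4, 0], [0, 0, 1.2, 0], [0, 0, 0.9, 0], [0, 0, 0.5, 0], [0, 0, 0, 0], [0, 0, 0, 0]]

```text
time: 42.73
ee_pos: [0.5428, -0.2009, 0.0207]
ee_rot: [-0.541, -3.094, 0.0]
contact_force: [0.2, 0.0, 0.7]
grip_width: 0.504
```

>>> jog_arm:
  increments:
    - [[0, 0, 0, 0], [0, 0, 0, 0], [0, 0, 0, 0], [0, 0, 0, 0], [0, 0, 0, 0], [0, 0, 0, 0]]
  fingers: 0

```text
time: 43.23
ee_pos: [0.5434, -0.2009, 0.0216]
ee_rot: [0.54, 3.094, -0.0]
contact_force: [-0.2, 0.0, 4.9]
grip_width: 0.109
```

>>> jog_arm:
  increments:
    - [[0, 0, 0.02, 4], [0, 0, 0.04, 6.5], [0, 0, 0.04, 6.5], [0, 0, 0.04, 6.5], [0, 0, 0.04, 6.5], [0, 0, 0.04, 6.5], [0, 0, 0.04, 6.5], [0, 0, 0, 3], [0, 0, 0, 2], [0, 0, 0, 1], [0, 0, 0, 0], [0, 0, 0, 0]]

```text
time: 44.23
ee_pos: [0.543, -0.2012, 0.0186]
ee_rot: [1.772, 2.593, -0.001]
contact_force: [-1.1, -3.6, 0.2]
grip_width: 0.107
```

```bash
python3 - <<'E'
from h import *
plan(knob(3),.055,1.6);print(get_state()["ft_torque"].round(2))
E
```

```text
t 44.23 pos [ 0.543  -0.2012  0.0186] yaw 111.3 k_equiv 1.665 tilt 0.07 j7 1.33
delta tool cm [-0.02  0.05  0.06] turn -3.7 F [-1.1 -3.6  0.2] w 0.107
[-0.52  0.09  0.89]
```

All four reached the stop. I'll release, lift, and back away for a clear look.

>>> jog_arm:
  increments:
    - [[0, 0, 0, 0], [0, 0, 0, 0], [0, 0, 0, 0], [0, 0, 0, 0], [0, 0, -3, 0], [0, 0, -4, 0], [0, 0, -4, 0], [0, 0, -4, 0], [0, 0, -2, 0]]
  fingers: 0.5

```text
time: 44.98
ee_pos: [0.5444, -0.2018, 0.1929]
ee_rot: [1.774, 2.587, 0.004]
contact_force: [0.3, -0.6, -0.4]
grip_width: 0.499
```

>>> jog_arm:
  increments:
    - [[2, 0, 0, 0], [3.7, 0, 0, 0], [3.7, 0, 0, 0], [3.7, 0, 0, 0], [3.7, 0, 0, 0], [3.7, 0, 0, 0], [3.7, 0, 0, 0], [3.7, 0, 0, 0], [3.7, 0, 0, 0], [3.7, 0, 0, 0], [3.7, 0, 0, 0], [3.7, 0, 0, 0]]

```text
time: 45.98
ee_pos: [0.3873, 0.1994, 0.1886]
ee_rot: [-1.775, -2.59, -0.002]
contact_force: [1.7, 0.1, -0.1]
grip_width: 0.501
```

>>> jog_arm:
  increments:
    - [[3, 0, 0, 0], [3, 0, 0, 0], [2, 0, 0, 0], [0, 0, 0, 0], [0, 0, 0, 0]]

```text
time: 46.4
ee_pos: [0.3592, 0.2727, 0.1883]
ee_rot: [1.772, 2.594, -0.001]
contact_force: [-0.2, -0.1, -0.5]
grip_width: 0.501
```

```bash
cat > f1.py <<'E'
from h import *
im={};o=[]
for cam in("top","scene"):
    f=grab_frame(cam)[:,:,::-1].copy();cv2.imwrite(f"pics/{cam}_end.png",f);d,b=dark(cam,f,*( (66,48) if cam=="top" else (45,25)))
    l,t,r,bb=b;m=np.zeros(d.shape,np.uint8)
    for i in range(4):
        c=knob(i);q=proj(cam,[[c[0],c[1],.067]])[0]-[l,t];cv2.circle(m,tuple(int(v) for v in q.round()),14,1,-1)
    im[cam]=(d*m,b);o.append(cv2.resize(f[140:290,190:350],(400,375),interpolation=2))
cv2.imwrite("pics/end.png",cv2.convertScaleAbs(np.hstack(o),alpha=1.5))
for use in(im,{"top":im["top"]},{"scene":im["scene"]}):
    x0=np.array([C0[0],C0[1],TH,1.5,1.5,1.5,1.5]);sx=np.vstack([x0]+[x0+np.eye(7)[i]*[.004,.004,.05,.2,.2,.2,.2][i] for i in range(7)])
    r=minimize(cost,x0,(use,),method="Nelder-Mead",options=dict(initial_simplex=sx,maxiter=700,xatol=1e-4,fatol=.01))
    print(list(use),round(r.fun),r.x[:2].round(4),np.degrees(r.x[2]).round(2),r.x[3:].round(2))
a=cv2.imread("pics/top0.png");b=cv2.imread("pics/top_end.png")
for n,(x,y) in dict(dish=(289,284),brown=(350,180),beaker=(263,131),tall=(208,150)).items():
    s=18;A=a[y-s:y+s,x-s:x+s];B=b[y-s-4:y+s+4,x-s-4:x+s+4];R_=cv2.matchTemplate(B,A,cv2.TM_CCOEFF_NORMED);_,v,_,loc=cv2.minMaxLoc(R_);print(n,round(v,3),(loc[0]-4,loc[1]-4))
print(get_state()["time"])
E
python3 f1.py
```

```text
['top', 'scene'] 336 [ 0.5629 -0.1103] 24.94 [1.6  1.67 1.6  1.62]
['top'] 71 [ 0.5628 -0.11  ] 24.89 [1.54 1.64 1.57 1.59]
['scene'] 232 [ 0.5608 -0.1113] 24.99 [1.72 1.9  1.44 1.69]
dish 0.998 (0, 0)
brown 1.0 (0, 0)
beaker 0.999 (0, 0)
tall 0.999 (0, 0)
46.5
```

View pics/end.png

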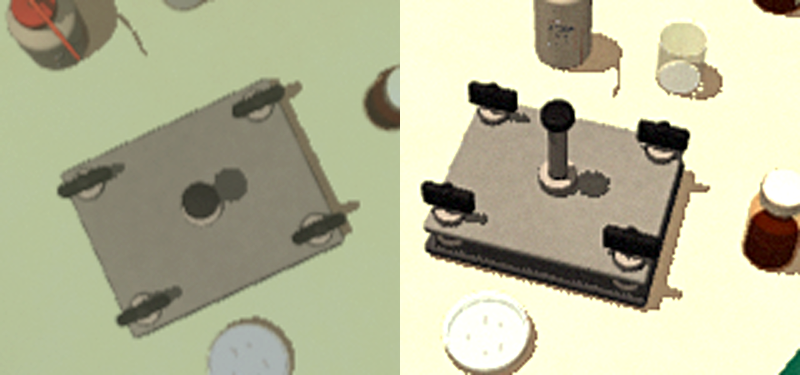

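```bash
python3 -c "
import cv2
f=cv2.imread('pics/scene_end.png')[170:225,235:275];cv2.imwrite('pics/post.png',cv2.convertScaleAbs(cv2.resize(f,None,fx=10,fy=10,interpolation=2),alpha=1.7))"
```

```text
(no output)
```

View pics/post.png

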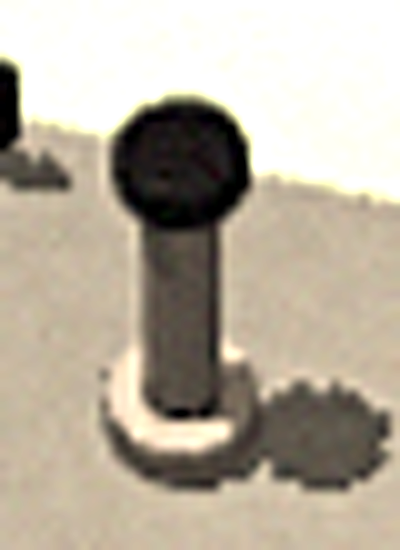

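The black line shows right at the collar's top, at crop pixel (180,410). All four wings lie along y and the bystanders have not moved. Handing in.

```bash
python3 -c "
from workcell import *
print(close_job(), get_state()['time'])"
```

```text
the job is handed in; nothing more can be done
the job is handed in; nothing more can be done
```

I closed the press and handed the job in at about 46.5 s of the 72 s. I turned the knobs in the order 0, 2, 1, 3 to about half way (0.80 to 0.81 rad by tool angle). I then turned them in the same order fully home; each ended with a moment of 0.82 to 0.93 Nm against its stop.

**Last checks:**
- **Knobs:** the top camera fits them at 1.54 to 1.64 rad, and both cameras together at 1.60 to 1.67. The scene camera alone was looser, at 1.44 to 1.90. All four wings lie along the press's long side.
- **Platen:** in the scene picture the black line is right at the collar's top.
- **Bystanders:** all four show zero pixels of shift in the top view. The gripper was clear of everything.

**What went wrong:** my first grasp on knob 0 closed on nothing, because the true finger tip sits about 37 mm higher than the reported TCP. I found that by pressing the shut fingers on bare worktop, and that press rose to about 87 N before I backed off. It was under the 120 N wrist limit. It was above 40 N, but made with the fingertips, so I don't expect the arm and gripper-body limit to apply.

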